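# Hook the brake return spring onto its anchor post with the spring puller

### The job

Put the return spring back on the lathe brake: take the red-handled spring puller from its wooden rest, put its tip down into the pull loop of the slack spring, stretch the spring out past the anchor post and let its open hook catch the post. Then free the puller and lay it back in the notches of its rest. Touch the spring only with the puller, and leave the other things on the bench where they are.

Things in the scene. Friction and masses are not known exactly. Their poses are not given: they have to be found in the camera images.
- brake_plate: Green steel plate, 215 x 165 x 10 mm, fixed to the bench. Origin on the bench under the spring stud; +x points from the stud to the anchor post, z up. It spans x -47 to 168, y -88 to 78 mm. The stud is 51 mm high. A steel brake arm and shoe, up to 36 mm high, stand on the +y side (y over 15 mm, x to 100 mm). The slack spring lies on the -y side.
- post (a point): Anchor post: fixed upright steel pin, 10 mm in diameter, with a 13 mm domed head, top 55 mm above the bench, 128 mm from the stud along the plate's +x. This point: on its axis at the height of the spring's hook (40 mm above the bench). Axes as the plate's.
- spring: Extension spring with hook and loop, level, 40 mm above the bench; swings freely (slight friction, -0.8 to 0.25 rad) about the stud, always at that height. Origin on the stud's axis; x along the spring to the middle of hook and loop; z up. Starts slack, swung 0.3 to 0.5 rad to the plate's -y side. Coil 26 mm in diameter, ending 60 mm from the stud when slack.
- hook_seat (a point): Where the post's axis lies in the hook when it is home; 106 mm from the stud plus the stretch. Axes as the spring's. Hook of 4 mm wire, mouth open towards the stud: straight shank on the -y side (13 mm off the spring's x axis), half circle of inner radius 11 mm at the +x end, short flared return on the +y side that ends 16 mm before this point.
- pull_loop (a point): Centre of the level round pull loop at the far end of the spring, beyond the hook: 4 mm wire, inner diameter 20 mm, 40 mm above the bench, 125 mm from the stud plus the stretch. Axes as the spring's. A rod put down into it can drag it outwards and sideways.
- hook_end (a joint): Stretch of the spring in m: 0 slack (the start), at most 0.06; 0.022 with the hook home. Pulls back 2.5 N at 0, 7.5 N at 0.05 (100 N/m). Past 0.043 the end of the hook's return is beyond the post (0.05 is safe): then swing the spring in from the plate's -y side until it lines up with the post, and ease it back so that the post runs into the hook.
- puller_handle (a point): Centre of the puller's square red handle (112 mm long along x, 22 x 22 mm; 130 g in all), 71 mm above the bench when in the rest. Axes as the puller's: x along the handle, away from the tip; z up. A brass ferrule and a 6 mm steel shank go on along -x; the shank rises 25 mm as a gooseneck and turns straight down to the tip.
- puller_tip (a point): Centre of the 10 mm ball at the lower end of the puller's 6 mm upright tip rod: 118 mm along -x and 15 mm below the handle's centre. The rod is straight for 34 mm above the ball. With the ball about 10 mm below the loop's wire the pull runs nearly along the handle. Axes as the puller's.
- rest_middle (a point): Where the handle's centre lies in the rest, 71 mm above the bench. Fixed wooden rest: two uprights 14 mm thick, 40 mm either side along x (66 mm free between them; base 12 mm high), notched from above: 34 mm wide, notch floor 60 mm and cheeks 72 mm above the bench, cheeks to 31 mm either side in y. Axes: x along the handle (at the start the tip is at the -x end), z up.
- wax_tin: Green wax tin, 77 mm across, 28 mm high; leave it alone. Origin under its centre.
- thin_glue: White and blue glue bottle with red nozzle, 34 mm across, 95 mm high; leave it alone. Origin under its centre.
- lathe_spanner: Grey open-ended spanner lying flat, 46 x 186 x 8 mm, length along its y; leave it alone. Origin under its centre.
Mind the look-alikes: they are no part of the job. What is shaped like the part that bears rest_middle but turquoise is not meant.

How it is judged:
By the outcome, as a careful person would: the job done as asked, in the order asked, and still so for the second after the job is handed in, with the robot touching nothing.
It also fails if it takes over 54 s, if anything falls off the work surface, if the arm or the gripper's body presses on something with over 40 N, if the wrist force passes 120 N, or if a joint passes its speed limit or range.

### The arm

A 6-joint arm with a two-finger parallel gripper is mounted at the origin on a cart in front of the work surface, level with it; the furniture and walls round the work are solid. World frame = base frame: x ahead of the robot, y to its left, z up, the work surface at z = 0. Lengths are in m, angles in rad, forces in N, time in s.
With the tool pointing down it reaches from about 0.35 to 0.875 m from the base axis. Payload 4.2 kg.
Tool frame: the origin (TCP) lies on the centre line of the jaws, within the pads' length; the fingertips stand 14 mm ahead of it and the grasp point (between the pads) lies 5 mm behind it; y points along the fingers, z is the direction in which the jaws open and shut, and the axes are right-handed (so a half turn about y gives the same grasp; the last joint's range is limited). The gripper opens to 87 mm and grips with 3 to 60 N. Pads are 19 mm wide; open, the fingers measure 117 mm over their backs; the gripper's body (75 mm by 190 mm) begins 51 mm behind the grasp point.
Start: joints at [-0.887, 0.385, 0.008, 0, -1.194, -0.259], TCP at [0.258, -0.569, 0.237] pointing down, gripper open.
Joint ranges: [-3.14, 3.14], [-1.21, 2.06], [-1.07, 1.41], [-3.16, 2.05], [-2.99, -0.16], [-3.1, 3.1]. Speed limits (rad/s): [2.79, 2.79, 3.14, 3.14, 3.14, 3.14].

### API

Orientations are given as a rotation vector (axis times angle).
In Python, from bench import env gives the robot as it stands.
- The arm moves only by the tool arm_command, never from a script. Its argument "series" is a list that holds one entry, the list of rows, each a list of 5 numbers: the shift along the world's x, y, z in m, then the turn about the world's z in rad, then the closure, from 0 (fully open) to 1 (shut). In form: [[[dx, dy, dz, spin, fingers], ...]]. A call has exactly 5 rows; each row is the pose to reach, as a shift and turn from the pose commanded when the call began; what a row does not reach only later rows make up. A row lasts 1/12 s, in which the tool goes at most 41.7 mm and 7.16 degrees, less where a joint would pass 70% of its speed; a pose out of reach is approached as far as the arm can. A call with a gripper value outside its range is refused whole. The fingers move at their own pace and stop on an object; the grip force is fixed at half the most. Time passes only in rows, so rows that repeat a pose let the fingers close, or fill a call up. It gives the time, the measured TCP pose, the force and the opening at its end, in the units of the state.
- env.get_state(): the state, without advancing time (a new reading comes with each control period).
- env.capture(name): name is "scene" or "top" or "wrist"; returns a dict with "frame" (384x512x3 uint8, blue, green, red), "range_z" (384x512 float32, m along the optical axis (not along the pixel's ray), 0 where there is no reading), "K" (3x3 intrinsics, pixels), "D" ([k1, k2, p1, p2, k3] as OpenCV has them; the pictures are not rectified), "R" (3x3) and "t" (3): a world point X has camera coordinates R X + t. Camera axes: x right, y down, z forward; pixel columns grow to the right and rows downward; lengths in m; the calibration is good to about 2 mm. A picture is of the moment at which its call begins.
- env.job_done(): hands the job in, once; it reports no verdict.
Trained networks look in a picture, given as the dict that the camera call returned (one of the last four; its "shot" number tells which), for a name from the list of things; names that differ only in an ending like _2 or _b are one class to them, and where a whole thing is asked for, a point or a joint stands for the part that bears it (a point fixed in the world has none). Each returns a list of dicts, best first, with "score" (0 to 1); they miss things now and then, are a little off and sometimes report something else, mostly with a low value. They report only what shows in the picture. A call takes as long as a camera call. They do not tell look-alikes from the thing itself.
- env.trace(picture, target): "region" (384x512 bool, what is visible of it) and "position" ([column, row] in pixels, amid what is visible of it).
The state is a dict: "time_s": time; "joint_pos": joint angles; "joint_vel": joint speeds; "joint_torque": joint torques, N m; "tcp_pos": TCP position; "ee_rot": TCP orientation; "force": force on the tool from outside, world axes, zero at the start; "torque": the same for the moment, N m; "width": finger opening in m.
Only numpy, scipy, OpenCV 4.12 (cv2) and the standard library are available. Lean on these libraries where they do the work, as an engineer would, in place of code of your own. Each camera call takes 0.05 s, during which the arm holds its last target.

## Working session

There is one attempt and no reset: what is moved stays moved. The work goes in short steps, Python scripts to look and compute and a tool call to move; the robot and the scene stay as the last step left them, time stands still between calls to the robot, and variables do not carry over. Pictures are saved under pics/ and viewed, and the job is handed in when it is done.

Besides the shell and the picture viewer there is one more tool, called after ">>>" in YAML: its name, and indented under it one key for each argument. arm_command: Moves the arm, as the interface text tells. Its arguments: {"type":"object","properties":{"series":{"type":"array","items":{"type":"array","items":{"type":"array","items":{"type":"number"}}}}},"required":["series"]}

```bash
ls; mkdir -p pics; python3 - <<'E'
from bench import env
import cv2,pickle
print(env.get_state())
for n in ["scene","top","wrist"]:
    c=env.capture(n); cv2.imwrite(f"pics/{n}0.png",c["frame"]); pickle.dump(c,open(f"{n}0.pkl","wb"))
    print(n,c["K"].tolist(),c["R"].tolist(),c["t"].tolist(),c["D"])
E
```

```text
pics
{'time_s': 0.0, 'joint_pos': array([-8.87405920e-01,  3.85555157e-01,  6.65469447e-03, -5.39387989e-04,
       -1.19400893e+00, -2.58560815e-01]), 'joint_vel': array([-7.39827823e-04,  9.64240423e-06, -9.81837498e-04,  1.24530647e-04,
       -7.26362804e-04, -3.73852854e-04]), 'joint_torque': array([-4.96723260e-04, -3.90664279e+01,  1.87409949e+01,  4.22000617e+00,
        1.09912996e-02, -1.97866420e-04]), 'tcp_pos': array([ 0.25737597, -0.56892203,  0.23546573]), 'ee_rot': array([-1.54289931, -0.33254863,  0.3333577 ]), 'force': array([-0.38605856,  0.1479601 , -0.56637297]), 'torque': array([0.02303785, 0.05106936, 0.00624741]), 'width': 0.08699848066712633}
scene [[362.3063065462252, 0.0, 254.51741070092118], [0.0, 362.3063065462252, 194.14522064428692], [0.0, 0.0, 1.0]] [[-0.5255337028851156, 0.8506287591280338, 0.01565379430555153], [0.680020440276572, 0.4310435096004848, -0.5931051286554127], [-0.5112597460566553, -0.3010518343667718, -0.8049728349990987]] [0.33903493896558107, -0.23750143106681676, 1.5727812259562433] [0.02228198 0.         0.         0.         0.     
[... 180 characters left out ...]
52207504], [-0.7870172339789163, 0.16367187302108518, -0.5948238322410636], [0.5834626169439563, -0.11578378777944492, -0.8038441945528713]] [0.009763710387980965, 0.43563476839797466, 1.8685241143304194] [-0.02725451  0.          0.          0.          0.        ]
wrist [[315.5738249231302, 0.0, 261.1454587434315], [0.0, 315.5738249231302, 193.4660119719163], [0.0, 0.0, 1.0]] [[-0.41313734386119194, 0.910665596845861, 0.002388687650467919], [0.8767863057686494, 0.39705591780163946, 0.27127914065637787], [0.2460961379702746, 0.1141699122364116, -0.9624977516940214]] [0.6243161695153527, -0.032156648501144997, 0.38968850105757635] [-0.01535118  0.          0.          0.          0.        ]
```

View pics/scene0.png

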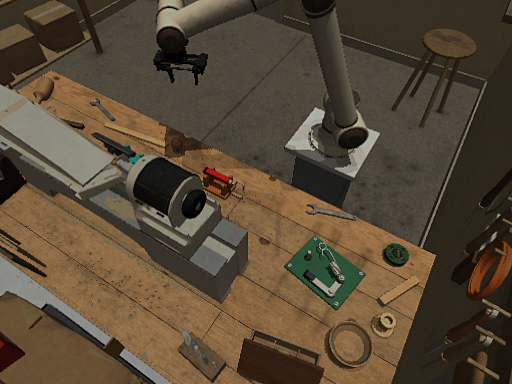

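View pics/top0.png

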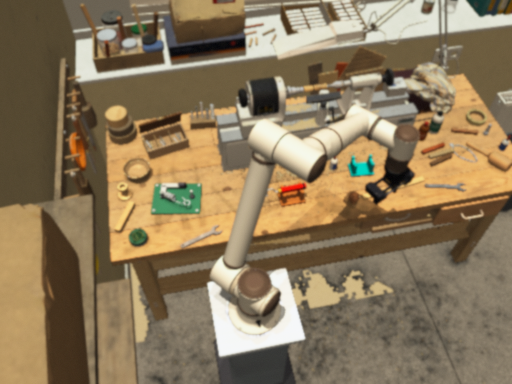

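View pics/wrist0.png

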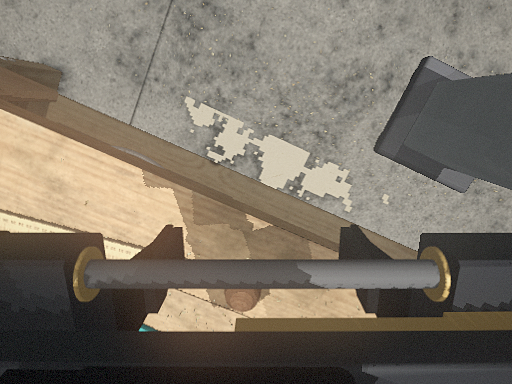

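The scene view shows the green plate at about (325,270), the red puller in its rest at (220,183), and the turquoise look-alike at about (130,158), partly hidden. The top view shows the plate at (177,198), the puller at (292,190) and the turquoise rest at (362,167).

```bash
cat > h.py <<'E'
import cv2,numpy as np,pickle
from bench import env
def cap(n,name=None):
    c=env.capture(n)
    if name: cv2.imwrite(f"pics/{name}.png",c["frame"]); pickle.dump(c,open(f"{name}.pkl","wb"))
    return c
def cloud(c,m=None):
    h,w=c["range_z"].shape
    if m is None: m=np.ones((h,w),bool)
    v,u=np.nonzero(m&(c["range_z"]>0))
    z=c["range_z"][v,u]
    p=cv2.undistortPoints(np.stack([u,v],1).astype(np.float64)[:,None],c["K"],c["D"])[:,0]
    P=np.c_[p*z[:,None],z]
    return (P-c["t"])@c["R"],u,v
def ray_at_z(c,uv,z):
    p=cv2.undistortPoints(np.array(uv,float).reshape(-1,1,2),c["K"],c["D"])[:,0]
    d=np.c_[p,np.ones(len(p))]@c["R"]; o=-c["R"].T@c["t"]
    return o+d*((z-o[2])/d[:,2])[:,None]
def proj(c,X):
    X=np.array(X,float).reshape(-1,3)
    return cv2.projectPoints(X,cv2.Rodrigues(c["R"])[0],c["t"],c["K"],c["D"])[0][:,0]
E
python3 - <<'E'
from h import *
names=["brake_plate","spring","puller_handle","rest_middle","wax_tin","thin_glue","lathe_spanner"]
for cn in ["scene","top"]:
    c=cap(cn,cn+"1"); print(cn)
    M={}
    for n in names:
        for r in env.trace(c,n)[:3]:
            P,u,v=cloud(c,r["region"])
            if len(P)==0: print(n,"no depth");continue
            print(n,round(r["score"],2),np.round(r["position"],1),r["region"].sum(),"med",np.median(P,0).round(3),"lo",np.percentile(P,3,axis=0).round(3),"hi",np.percentile(P,97,axis=0).round(3))
            M.setdefault(n,[]).append((r["score"],r["region"]))
    pickle.dump(M,open(cn+"1m.pkl","wb"))
    x0,x1,y0,y1=(275,375,220,310) if cn=="scene" else (140,210,170,225)
    cv2.imwrite(f"pics/{cn}1z.png",cv2.resize(c["frame"][y0:y1,x0:x1],None,fx=8 if cn=="top" else 7,fy=8 if cn=="top" else 6.6,interpolation=cv2.INTER_CUBIC))
    x0,x1,y0,y1=(180,260,150,215) if cn=="scene" else (260,330,170,220)
    cv2.imwrite(f"pics/{cn}1h.png",cv2.resize(c["frame"][y0:y1,x0:x1],None,fx=8,fy=8,interpolation=cv2.INTER_CUBIC))
E
```

```text
scene
brake_plate 0.66 [325.1 269.8] 3031 med [0.587 0.236 0.011] lo [0.5   0.131 0.006] hi [0.664 0.331 0.05 ]
puller_handle 0.77 [217.3 175. ] 196 med [ 0.486 -0.261  0.08 ] lo [ 0.474 -0.317  0.068] hi [ 0.494 -0.205  0.086]
rest_middle 0.67 [221.7 186.9] 425 med [ 0.5   -0.263  0.015] lo [ 0.461 -0.307  0.006] hi [ 0.518 -0.212  0.072]
rest_middle 0.47 [135.8 161.7] 25 med [ 0.558 -0.627  0.017] lo [ 0.537 -0.637  0.009] hi [ 0.595 -0.574  0.072]
rest_middle 0.45 [337.6 266.6] 145 med [0.576 0.257 0.048] lo [0.525 0.2   0.01 ] hi [0.592 0.28  0.056]
wax_tin 0.69 [396.5 254.6] 492 med [0.411 0.411 0.028] lo [0.37  0.376 0.001] hi [0.44  0.448 0.032]
lathe_spanner 0.73 [329.5 210.7] 241 med [0.363 0.146 0.008] lo [0.331 0.078 0.002] hi [0.401 0.235 0.013]
top
brake_plate 0.77 [176.5 199.2] 1512 med [0.569 0.231 0.011] lo [0.493 0.131 0.001] hi [0.65  0.332 0.048]
puller_handle 0.68 [290.7 185.3] 201 med [ 0.476 -0.261  0.078] lo [ 0.466 -0.318  0.006] hi [ 0.524 -0.207  0.089]
rest_middle 0.9 [289.1 199. ] 344 med [ 0.462 -0.264  0.014] lo [ 0.441 -0.309  0.002] hi [ 0.502 -0.212  0.069]
rest_middle 0.58 [359.8 169.6] 343 med [ 0.558 -0.623  0.017] lo [ 0.532 -0.662  0.004] hi [ 0.599 -0.568  0.07 ]
rest_middle 0.24 [294.9 189.4] 159 med [ 0.475 -0.27   0.079] lo [ 0.466 -0.321  0.06 ] hi [ 0.49  -0.204  0.09 ]
wax_tin 0.52 [137.8 234.8] 290 med [0.396 0.411 0.026] lo [0.366 0.379 0.006] hi [0.441 0.445 0.035]
thin_glue 0.35 [290.7 186.3] 153 med [ 0.476 -0.259  0.08 ] lo [ 0.466 -0.315  0.062] hi [ 0.492 -0.211  0.091]
lathe_spanner 0.55 [199.9 234.6] 231 med [0.356 0.154 0.008] lo [ 0.328  0.079 -0.005] hi [0.397 0.234 0.017]
```

View pics/scene1z.png

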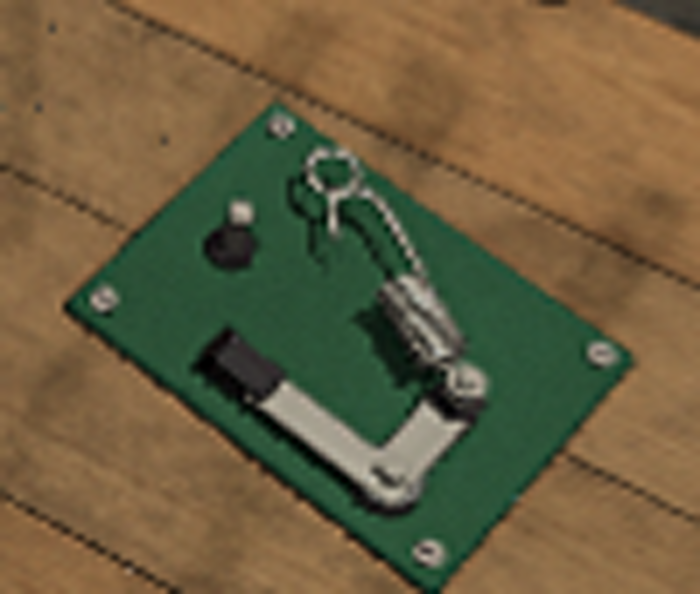

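View pics/top1z.png

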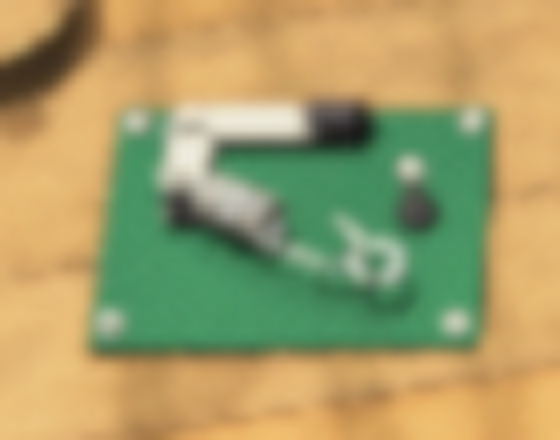

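View pics/scene1h.png

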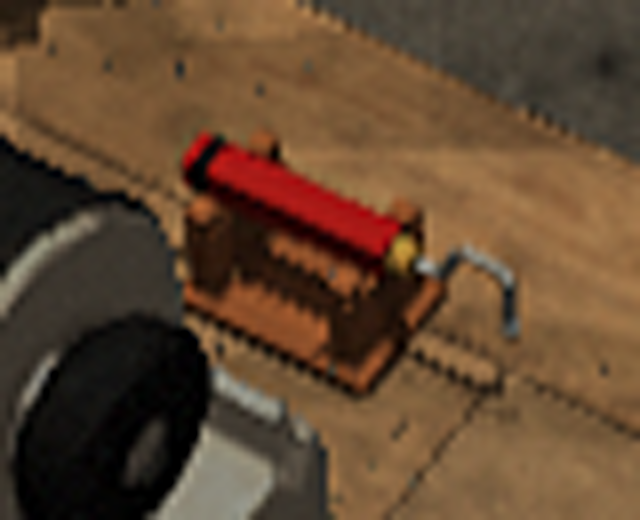

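View pics/top1h.png

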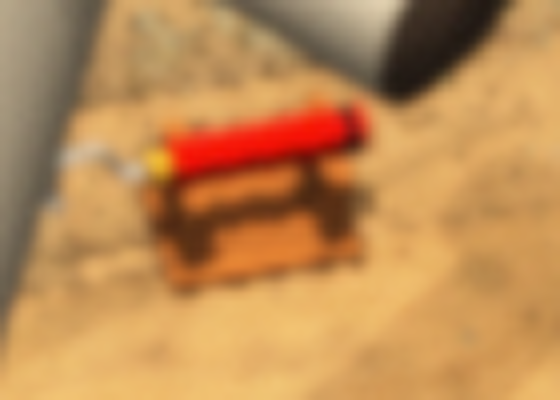

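```bash
cat > fit.py <<'E'
from h import *
from scipy.optimize import least_squares
for cn in ["scene","top"]:
    c=pickle.load(open(cn+"1.pkl","rb"))
    P,u,v=cloud(c); F=c["frame"][v,u].astype(int)
    b,g,r=F.T
    m=(g>r*1.4)&(g>b*1.1)&(P[:,2]<0.016)&(P[:,2]>0.004)&(P[:,0]>.45)&(P[:,0]<.7)&(P[:,1]>.08)&(P[:,1]<.37)
    Q=P[m]; rect=cv2.minAreaRect(Q[:,:2].astype(np.float32)); print(cn,"plate",rect,m.sum(),np.median(Q[:,2]))
    # corners by image: mask convex hull -> rays at z=.010
    mm=np.zeros(c["range_z"].shape,np.uint8); mm[v[m],u[m]]=1
    ct=max(cv2.findContours(cv2.morphologyEx(mm,cv2.MORPH_CLOSE,np.ones((5,5))),0,1)[0],key=cv2.contourArea)
    W=ray_at_z(c,cv2.convexHull(ct)[:,0],.010); rr=cv2.minAreaRect(W[:,:2].astype(np.float32)); print("  rays",rr)
    m=(r>120)&(g<60)&(b<70)&(P[:,0]>.4)&(P[:,0]<.55)&(P[:,1]>-.35)&(P[:,1]<-.15)
    Q=P[m];print("  red",m.sum(),Q.mean(0).round(4),Q.min(0).round(3),Q.max(0).round(3))
    T=Q[Q[:,2]>.079]
    uu,s,vt=np.linalg.svd(T-T.mean(0),full_matrices=False);print("  top face",len(T),T.mean(0).round(4),vt[0].round(3),"h med",np.median(T[:,2]))
# height map
H={}
for cn in ["scene","top"]:
    c=pickle.load(open(cn+"1.pkl","rb"));P,_,_=cloud(c)
    print(cn)
    for xi in np.arange(.35,.85,.05):
        print(round(xi,2),[int(1000*np.percentile(P[s,2],95)) if (s:=(abs(P[:,0]-xi-.025)<.025)&(abs(P[:,1]-yi-.025)<.025)).sum()>5 else -1 for yi in np.arange(.4,-.5,-.05)])
E
python3 fit.py
```

```text
scene plate ((0.579148530960083, 0.23022738099098206), (0.21294395625591278, 0.16441522538661957), 78.7330551147461) 2212 0.010636770848611372
  rays ((0.5801910758018494, 0.2305310219526291), (0.21238481998443604, 0.16335058212280273), 78.71192932128906)
  red 112 [ 0.4808 -0.2659  0.0817] [ 0.418 -0.324  0.001] [ 0.492 -0.216  0.088]
  top face 102 [ 0.4812 -0.2656  0.0828] [ 0.043 -0.999 -0.003] h med 0.08269775823310524
top plate ((0.5727400779724121, 0.23094278573989868), (0.20705166459083557, 0.15975509583950043), 81.0372085571289) 720 0.01006264506198145
  rays ((0.5732535123825073, 0.23074078559875488), (0.2066642791032791, 0.1551583856344223), 80.85890197753906)
  red 116 [ 0.4752 -0.2673  0.0786] [ 0.464 -0.32   0.055] [ 0.489 -0.218  0.098]
  top face 61 [ 0.4752 -0.27    0.0842] [-0.045  0.999 -0.028] h med 0.08400165311095405
scene
0.35 [32, 30, 4, 4, 4, 10, 11, 9, 4, 4, 4, 4, 4, 4, 4, 4, 588, 589]
0.4 [31, 30, 4, 4, 4, 4, 4, 6, 3, 3, 5, 4, 4, 5, 4, 4, 6, 569]
0.45 [4, 3, 4, 4, 10, 14, 10, 4, 4, 4, 4, 5, 96, 83, 84, 84, 4, 5]
0.5 [27, 4, 15, 13, 42, 42, 12, 4, 3, 4, 4, 4
[... 552 characters left out ...]
, 586]
0.4 [33, 27, 6, 6, 5, 6, 8, 8, 7, -1, -498, 7, 6, 29, 14, 10, 6, 571]
0.45 [7, 5, 5, 5, 10, 13, 10, 9, 8, 9, -497, 6, 89, 83, 84, 82, 6, 4]
0.5 [24, 8, 17, 18, 42, 38, 14, 8, 7, 7, -382, -376, 7, 63, 16, 63, 7, 7]
0.55 [30, 6, 16, 55, 41, 42, 15, 8, 6, 9, 6, -496, 8, 9, 8, 8, 1, 8]
0.6 [61, 8, 15, 38, 36, 35, 17, 8, 8, 7, 7, -756, -758, 7, 8, -1, -760, -759]
0.65 [60, 10, 13, 27, 18, 9, 8, 8, 65, 202, 249, 325, 368, 370, 363, 212, 209, 304]
0.7 [50, 45, 47, 9, 8, 7, 8, 7, 125, 209, 376, 419, 422, 424, 423, 359, 358, 357]
0.75 [46, 37, 44, 7, 8, 8, 6, 8, 14, 208, 386, 427, 431, 431, 431, 380, 372, 375]
0.8 [48, 50, 59, 61, 51, 10, 9, 9, 135, 210, 309, 418, 420, 419, 512, 521, 530, 542]
```

```bash
python3 - <<'E'
from h import *
s=env.get_state();R=cv2.Rodrigues(s["ee_rot"])[0];print(R.round(3))
c=pickle.load(open("wrist0.pkl","rb"));o=-c["R"].T@c["t"];print("cam",o, "in tool",R.T@(o-s["tcp_pos"]),"cam axes in tool\n",(R.T@c["R"].T).round(3))
z=R[:,2];print("jaw ang deg",np.degrees(np.arctan2(z[1],z[0])))
E
```

```text
[[ 0.911  0.    -0.412]
 [ 0.412  0.     0.911]
 [ 0.    -1.    -0.   ]]
cam [ 0.190222   -0.60026597  0.38230644] in tool [-0.07411498 -0.14575178 -0.00032849] cam axes in tool
 [[-0.001  0.963  0.271]
 [-0.002 -0.271  0.963]
 [ 1.     0.     0.003]]
jaw ang deg 114.33902601893774
```

>>> arm_command:
  series:
    - [[0.011, 0.015, 0, -0.098, 0], [0.022, 0.03, 0, -0.196, 0], [0.033, 0.046, 0.005, -0.293, 0], [0.045, 0.061, 0.01, -0.39, 0], [0.056, 0.076, 0.015, -0.488, 0]]

```text
time_s: 1.37
tcp_pos: [0.314, -0.4927, 0.2517]
ee_rot: [-1.57, 0.054, -0.053]
force: [0.4, -0.3, 0.6]
width: 0.0869
```

>>> arm_command:
  series:
    - [[0.011, 0.015, 0, -0.098, 0], [0.022, 0.03, 0, -0.196, 0], [0.033, 0.046, 0, -0.293, 0], [0.045, 0.061, 0, -0.39, 0], [0.056, 0.076, 0, -0.488, 0]]

```text
time_s: 1.78
tcp_pos: [0.3702, -0.4166, 0.2517]
ee_rot: [-1.527, 0.435, -0.436]
force: [-0.1, -1.1, 0.7]
width: 0.0869
```

>>> arm_command:
  series:
    - [[0.011, 0.015, 0, -0.098, 0], [0.022, 0.03, 0, -0.196, 0], [0.033, 0.046, 0, -0.293, 0], [0.045, 0.061, 0, -0.39, 0], [0.056, 0.076, 0, -0.488, 0]]

```text
time_s: 2.2
tcp_pos: [0.4262, -0.3406, 0.2517]
ee_rot: [-1.413, 0.813, -0.813]
force: [0.2, 0.4, -0.2]
width: 0.0871
```

>>> arm_command:
  series:
    - [[0.011, 0.015, 0, -0.098, 0], [0.022, 0.03, 0, -0.196, 0], [0.033, 0.046, 0, -0.293, 0], [0.045, 0.061, 0, -0.39, 0], [0.056, 0.076, 0, -0.488, 0]]

```text
time_s: 2.62
tcp_pos: [0.4822, -0.2646, 0.2517]
ee_rot: [-1.227, 1.18, -1.181]
force: [-0.1, 0.2, 0.8]
width: 0.0872
```

```bash
python3 - <<'E'
from h import *
c=cap("wrist","w2")
for n in ["puller_handle","puller_tip","rest_middle"]:
    for r in env.trace(c,n)[:2]: 
        P,_,_=cloud(c,r["region"]); print(n,r["score"],r["position"],np.median(P,0).round(3))
P,u,v=cloud(c);b,g,r=c["frame"][v,u].astype(int).T
m=(r>90)&(g<50)&(b<60)&(P[:,2]>.079)&(P[:,2]<.09)
T=P[m];print(len(T),T.mean(0),T.min(0),T.max(0))
uu,s,vt=np.linalg.svd(T-T.mean(0),full_matrices=False);print(vt[0])
E
```

```text
puller_handle 0.93 [258.7, 168.7] [ 0.48  -0.253  0.08 ]
puller_tip 0.74 [258.9, 169.0] [ 0.48  -0.254  0.08 ]
rest_middle 0.88 [248.1, 169.8] [ 0.469 -0.267  0.011]
94 [ 0.48465904 -0.24229287  0.08035834] [ 0.47112977 -0.30489149  0.07916939] [ 0.49115711 -0.21580982  0.08222556]
[4.33962340e-02 9.99057525e-01 9.10480837e-04]
```

View pics/w2.png

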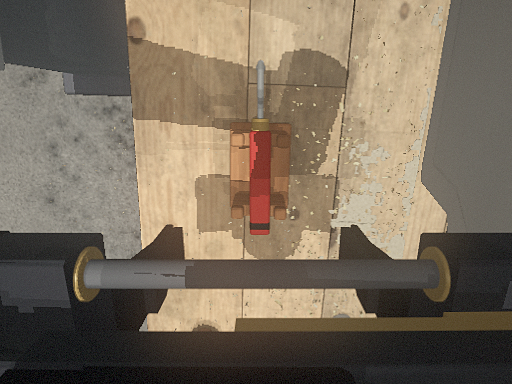

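```bash
python3 - <<'E'
from h import *
c=pickle.load(open("w2.pkl","rb"))
cv2.imwrite("pics/w2z.png",cv2.resize(c["frame"][50:245,200:320],None,fx=3,fy=3,interpolation=cv2.INTER_NEAREST))
P,u,v=cloud(c)
m=(P[:,2]>.075)&(P[:,2]<.09)&(P[:,1]<-.1)&(u>230)&(u<300)&(v>100)&(v<240)
im=np.zeros((384,512));im[v[m],u[m]]=1
for row in range(128,240,8):
    uu=np.nonzero(im[row])[0]
    if len(uu):
        W=ray_at_z(c,[[uu[0]-.5,row],[uu[-1]+.5,row]],.082);print(row,uu[0],uu[-1],W.mean(0).round(4),np.ptp(W[:,0]).round(4))
vv=np.nonzero(im[:,260])[0];print(vv[0],vv[-1],ray_at_z(c,[[260,vv[0]-.5],[260,vv[-1]+.5]],.082).round(4))
# uprights
m=(P[:,2]>.064)&(P[:,2]<.076)&(u>225)&(u<300)&(v>110)&(v<240)
for s in (1,-1):
    q=m&((v<175) if s==1 else (v>175)); print(P[q].min(0).round(3),P[q].max(0).round(3),P[q].mean(0).round(4),q.sum())
print(env.get_state()["tcp_pos"])
E
```

```text
128 254 266 [ 0.4794 -0.213   0.082 ] 0.0128
136 250 271 [ 0.4802 -0.2207  0.082 ] 0.0218
144 250 270 [ 0.4801 -0.2286  0.082 ] 0.0209
152 250 270 [ 0.4804 -0.2366  0.082 ] 0.0211
160 250 270 [ 0.4807 -0.2447  0.082 ] 0.0212
168 250 270 [ 0.481 -0.253  0.082] 0.0214
176 250 270 [ 0.4813 -0.2613  0.082 ] 0.0215
184 250 270 [ 0.4817 -0.2697  0.082 ] 0.0217
192 250 270 [ 0.482  -0.2783  0.082 ] 0.0218
200 250 270 [ 0.4824 -0.287   0.082 ] 0.022
208 250 269 [ 0.4822 -0.2958  0.082 ] 0.0211
216 250 269 [ 0.4825 -0.3048  0.082 ] 0.0212
224 250 269 [ 0.4829 -0.3139  0.082 ] 0.0214
232 250 269 [ 0.4832 -0.3231  0.082 ] 0.0216
101 234 [[ 0.4784 -0.1869  0.082 ]
 [ 0.4839 -0.326   0.082 ]]
[ 0.45  -0.234  0.064] [ 0.511 -0.197  0.076] [ 0.48   -0.221   0.0705] 482
[ 0.451 -0.313  0.064] [ 0.512 -0.299  0.073] [ 0.4815 -0.3053  0.0696] 313
[ 0.48169862 -0.26517459  0.25158979]
```

View pics/w2z.png

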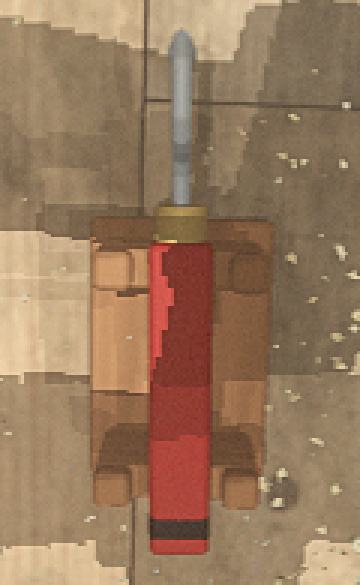

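>>> arm_command:
  series:
    - [[0, -0.004, -0.03, 0, 0], [0, -0.004, -0.06, 0, 0], [0, -0.004, -0.09, 0, 0], [0, -0.004, -0.12, 0, 0], [0, -0.004, -0.145, 0, 0]]

```text
time_s: 3.23
tcp_pos: [0.4802, -0.2701, 0.1048]
ee_rot: [-1.23, 1.178, -1.176]
force: [0.7, -0.5, -0.6]
width: 0.0872
```

>>> arm_command:
  series:
    - [[0, 0, -0.02, 0, 0], [0, 0, -0.035, 0, 0], [0, 0, -0.041, 0, 0], [0, 0, -0.041, 0, 0.5], [0, 0, -0.041, 0, 1]]

```text
time_s: 3.65
tcp_pos: [0.4818, -0.2701, 0.0661]
ee_rot: [-1.229, 1.176, -1.178]
force: [0.6, -0.7, -0.0]
width: 0.08
```

>>> arm_command:
  series:
    - [[0, 0, 0, 0, 1], [0, 0, 0, 0, 1], [0, 0, 0, 0, 1], [0, 0, 0, 0, 1], [0, 0, 0, 0, 1]]

```text
time_s: 4.07
tcp_pos: [0.4818, -0.2694, 0.0661]
ee_rot: [-1.229, 1.176, -1.178]
force: [-0.9, 0.1, -0.3]
width: 0.048
```

>>> arm_command:
  series:
    - [[0, 0, 0, 0, 1], [0, 0, 0, 0, 1], [0, 0, 0, 0, 1], [0, 0, 0, 0, 1], [0, 0, 0, 0, 1]]

```text
time_s: 4.48
tcp_pos: [0.4815, -0.2694, 0.0655]
ee_rot: [-1.23, 1.177, -1.177]
force: [-0.7, 0.1, -0.0]
width: 0.0217
```

>>> arm_command:
  series:
    - [[0, 0, 0, 0, 1], [0, 0, 0, 0, 1], [0, 0, 0, 0, 1], [0, 0, 0, 0, 1], [0, 0, 0, 0, 1]]

```text
time_s: 4.9
tcp_pos: [0.4815, -0.2694, 0.0655]
ee_rot: [-1.23, 1.177, -1.177]
force: [-0.7, 0.2, 1.0]
width: 0.0218
```

>>> arm_command:
  series:
    - [[0, 0, 0.01, 0, 1], [0, 0, 0.03, 0, 1], [0, 0, 0.055, 0, 1], [0, 0, 0.085, 0, 1], [0, 0, 0.115, 0, 1]]

```text
time_s: 5.32
tcp_pos: [0.4811, -0.2693, 0.1819]
ee_rot: [-1.23, 1.178, -1.176]
force: [1.1, -0.7, -2.5]
width: 0.0219
```

>>> arm_command:
  series:
    - [[0, 0.02, 0.02, -0.02, 1], [0, 0.045, 0.04, -0.04, 1], [0, 0.075, 0.055, -0.07, 1], [0, 0.105, 0.065, -0.1, 1], [0, 0.135, 0.07, -0.12, 1]]

```text
time_s: 5.73
tcp_pos: [0.4799, -0.1724, 0.2503]
ee_rot: [-1.155, 1.246, -1.201]
force: [-0.5, 0.1, -1.1]
width: 0.0218
```

>>> arm_command:
  series:
    - [[0, 0.03, 0, -0.03, 1], [0, 0.06, 0, -0.06, 1], [0, 0.09, 0, -0.09, 1], [0, 0.12, 0, -0.11, 1], [-0.01, 0.15, 0, -0.12, 1]]

```text
time_s: 6.15
tcp_pos: [0.4654, -0.1667, 0.2308]
ee_rot: [-1.073, 1.316, -1.2]
force: [-1.1, -1.0, -0.8]
width: 0.0217
```

>>> arm_command:
  series:
    - [[0, 0.03, 0, 0, 1], [0, 0.06, 0, 0, 1], [0, 0.085, 0, 0, 1], [0, 0.105, 0, 0, 1], [0, 0.115, 0, 0, 1]]

```text
time_s: 6.57
tcp_pos: [0.4633, -0.1103, 0.2187]
ee_rot: [-1.053, 1.296, -1.125]
force: [0.7, 0.1, -1.6]
width: 0.0217
```

```bash
python3 - <<'E'
from h import *
s=env.get_state(); print(s["joint_pos"].round(3),s["joint_vel"].round(3),s["tcp_pos"],s["force"])
R=cv2.Rodrigues(s["ee_rot"])[0];print(R.round(3))
c=cap("scene","s3")
E
```

```text
[-2.000e-03  1.600e-01 -2.930e-01 -1.840e-01 -1.101e+00 -3.097e+00] [ 0.06   0.009 -0.043 -0.042  0.059 -0.   ] [ 0.46329317 -0.11033467  0.2187452 ] [ 0.74392741  0.09426803 -1.64465654]
[[-0.038  0.024  0.999]
 [-0.986  0.163 -0.041]
 [-0.164 -0.986  0.017]]
```

View pics/s3.png

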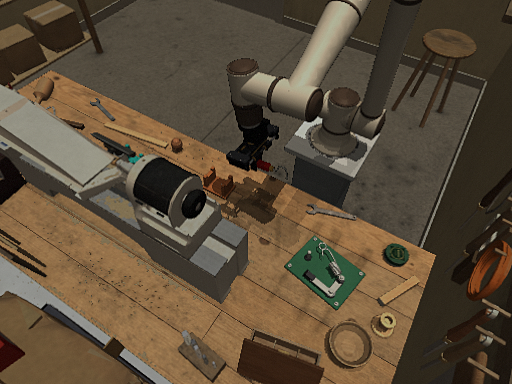

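Joint 6 is at its limit with this grasp, so I'll measure the plate with the wrist camera now and then regrasp the puller flipped.

>>> arm_command:
  series:
    - [[0, 0, 0.0, 0.1, 1], [0, 0, 0.0, 0.2, 1], [0.0, 0.0, 0.0, 0.3, 1], [0.0, 0.0, 0.0, 0.4, 1], [0.0, 0.0, 0.0, 0.4, 1]]

```text
time_s: 7.03
tcp_pos: [0.464, -0.1111, 0.2189]
ee_rot: [-1.247, 1.024, -0.821]
force: [0.1, -0.4, -2.2]
width: 0.0216
```

```bash
python3 - <<'E'
from h import *
s=env.get_state(); print(s["joint_pos"].round(3),s["joint_vel"].round(3),s["tcp_pos"],s["force"])
R=cv2.Rodrigues(s["ee_rot"])[0];print(R.round(3))
E
```

```text
[-1.000e-03  1.920e-01 -2.560e-01 -1.740e-01 -1.170e+00 -2.708e+00] [-0.001 -0.011 -0.013 -0.013  0.018 -0.132] [ 0.46400936 -0.11112846  0.21890754] [ 0.11892703 -0.37434748 -2.21009619]
[[ 0.35  -0.041  0.936]
 [-0.922  0.159  0.352]
 [-0.163 -0.986  0.017]]
```

>>> arm_command:
  series:
    - [[0, 0.02, 0.01, 0.0, 1], [0.005, 0.045, 0.02, 0.0, 1], [0.01, 0.07, 0.03, 0.0, 1], [0.015, 0.095, 0.04, 0.0, 1], [0.02, 0.12, 0.04, 0.0, 1]]

```text
time_s: 7.45
tcp_pos: [0.4847, 0.01, 0.2614]
ee_rot: [-1.241, 1.024, -0.827]
force: [1.2, -0.7, -1.3]
width: 0.0217
```

```bash
python3 - <<'E'
from h import *
s=env.get_state(); print(s["joint_pos"].round(3),s["joint_vel"].round(3),s["tcp_pos"],s["force"])
R=cv2.Rodrigues(s["ee_rot"])[0];print(R.round(3))
E
```

```text
[ 0.248  0.149 -0.198 -0.175 -1.225 -2.974] [ 0.595  0.071  0.041 -0.022  0.11  -0.573] [0.48467762 0.009969   0.26144486] [ 1.23235292 -0.70852049 -1.29220535]
[[ 0.346 -0.036  0.938]
 [-0.924  0.16   0.347]
 [-0.162 -0.986  0.022]]
```

>>> arm_command:
  series:
    - [[0.01, 0.02, 0, 0.1, 1], [0.02, 0.045, 0, 0.2, 1], [0.03, 0.07, 0, 0.3, 1], [0.04, 0.095, 0.0, 0.35, 1], [0.04, 0.11, 0.0, 0.35, 1]]

```text
time_s: 7.87
tcp_pos: [0.5251, 0.1214, 0.2584]
ee_rot: [-1.375, 0.776, -0.551]
force: [0.3, 0.5, -1.9]
width: 0.0216
```

```bash
python3 - <<'E'
from h import *
s=env.get_state(); print(s["joint_pos"].round(3),s["joint_vel"].round(3),s["tcp_pos"],s["force"])
R=cv2.Rodrigues(s["ee_rot"])[0];print(R.round(3))
cap("wrist","w4"); cap("scene","s4"); print(env.get_state()["tcp_pos"])
E
```

```text
[ 0.433  0.258 -0.065 -0.17  -1.279 -2.814] [ 0.293  0.011  0.018 -0.017  0.019 -0.343] [0.52508683 0.12137965 0.2584251 ] [ 0.26514134  0.52049536 -1.94576818]
[[ 0.643 -0.093  0.76 ]
 [-0.748  0.136  0.65 ]
 [-0.164 -0.986  0.018]]
[0.52367511 0.12106903 0.25843703]
```

View pics/w4.png

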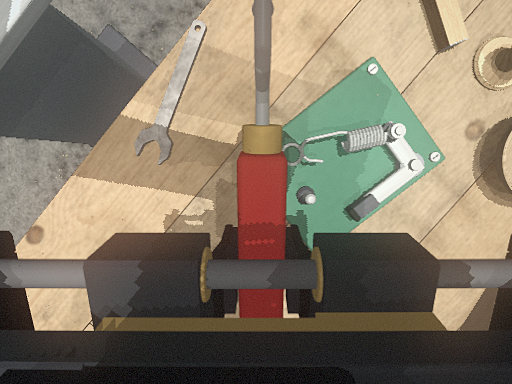

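```bash
python3 - <<'E'
from h import *
c=cap("wrist","w5")
cv2.imwrite("pics/w5z.png",cv2.resize(c["frame"][100:230,270:450],None,fx=4.4,fy=4.4,interpolation=cv2.INTER_CUBIC))
print(env.get_state()["joint_vel"].round(3))
for n in ["spring","brake_plate"]:
    for r in env.trace(c,n)[:2]: print(n,r["score"],r["position"])
E
```

```text
[-0.028 -0.019 -0.014  0.005 -0.007  0.014]
spring 0.6 [358.5, 138.7]
brake_plate 0.95 [353.0, 156.5]
```

View pics/w5z.png

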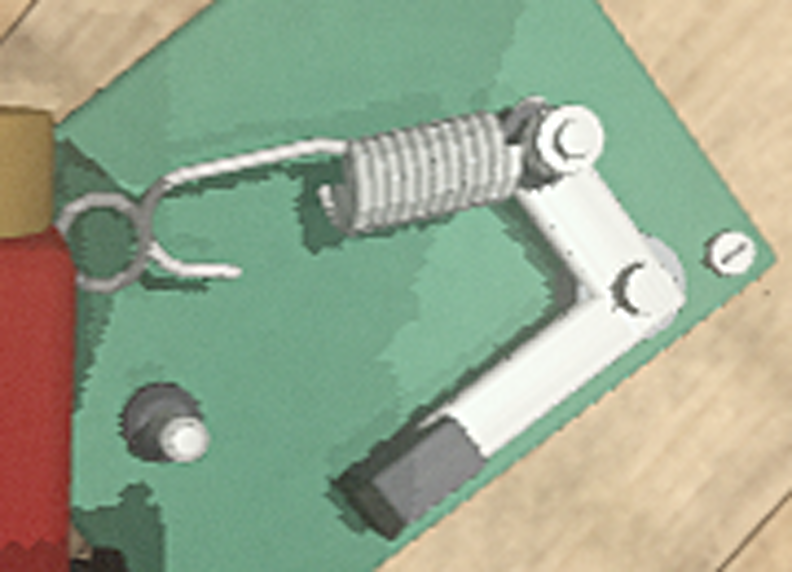

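```bash
cat > meas.py <<'E'
from h import *
c=pickle.load(open("w5.pkl","rb"))
f=lambda p,z: ray_at_z(c,[[270+(p[0]+.5)/4.4-.5,100+(p[1]+.5)/4.4-.5]],z)[0]
S=f((569,138),.051);Po=f((185,440),.054);L=f((104,242),.040)
print("stud",S.round(4),"post",Po.round(4),"loop",L.round(4))
d=Po-S;print("post dist",np.hypot(*d[:2]),"ang",np.degrees(np.arctan2(d[1],d[0])))
e=L-S;print("loop dist",np.hypot(*e[:2]),"ang",np.degrees(np.arctan2(e[1],e[0])))
P,u,v=cloud(c);b,g,r=c["frame"][v,u].astype(int).T
for nm,(a,bb) in dict(stud=(569,138),post=(185,440)).items():
    uu,vv=int(270+a/4.4),int(100+bb/4.4);k=(u==uu)&(v==vv);print(nm,P[k].round(4))
sc=pickle.load(open("s4.pkl","rb"))
print("scene pix stud,post,loop",proj(sc,[S,Po,L]).round(1))
tp=pickle.load(open("top1.pkl","rb"));print("top pix",proj(tp,[S,Po,L]).round(1))
x0,y0=295,225
im=cv2.resize(sc["frame"][225:290,295:365],None,fx=10,fy=9,interpolation=cv2.INTER_CUBIC)
for q in proj(sc,[S,Po,L]): cv2.circle(im,(int((q[0]+.5-295)*10),int((q[1]+.5-225)*9)),4,(0,0,255),-1)
cv2.imwrite("pics/s4z.png",im)
E
python3 meas.py
```

```text
stud [0.5944 0.2875 0.051 ] post [0.5699 0.1626 0.054 ] loop [0.5207 0.1887 0.04  ]
post dist 0.12732352913162256 ang -101.07838544458845
loop dist 0.12320341557565832 ang -126.71935164836081
stud [[0.5938 0.2867 0.0534]]
post [[0.5709 0.1625 0.0523]]
scene pix stud,post,loop [[341.1 277. ]
 [309.  251.5]
 [322.  246.1]]
top pix [[161.8 191.1]
 [190.9 190.4]
 [186.7 202.3]]
```

View pics/s4z.png

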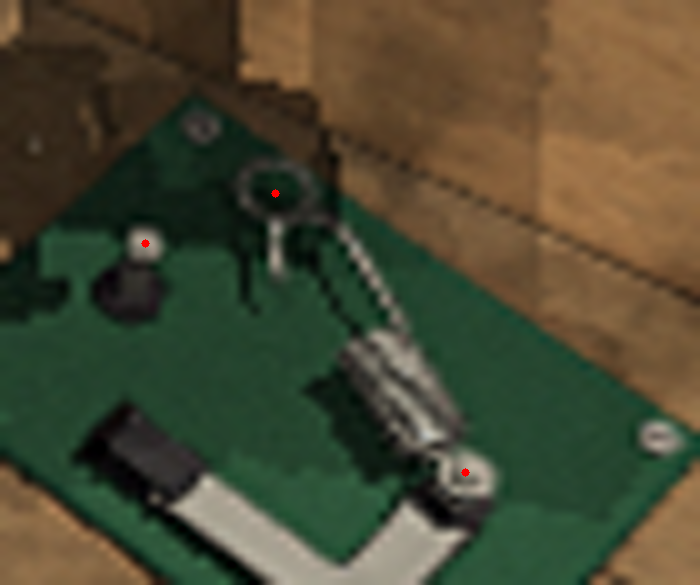

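>>> arm_command:
  series:
    - [[-0.002, -0.02, 0, -0.02, 1], [-0.004, -0.05, 0, -0.05, 1], [-0.008, -0.085, 0, -0.1, 1], [-0.012, -0.12, 0, -0.15, 1], [-0.016, -0.155, 0, -0.21, 1]]

```text
time_s: 8.53
tcp_pos: [0.5065, -0.0384, 0.2595]
ee_rot: [-1.3, 0.93, -0.717]
force: [0.7, -0.0, -1.3]
width: 0.0219
```

>>> arm_command:
  series:
    - [[-0.002, -0.035, 0, -0.06, 1], [-0.004, -0.07, -0.01, -0.12, 1], [-0.008, -0.105, -0.02, -0.18, 1], [-0.012, -0.14, -0.03, -0.24, 1], [-0.016, -0.17, -0.04, -0.3, 1]]

```text
time_s: 8.95
tcp_pos: [0.4901, -0.2091, 0.2192]
ee_rot: [-1.171, 1.139, -0.95]
force: [0.3, 0.3, -1.4]
width: 0.0218
```

>>> arm_command:
  series:
    - [[-0.003, -0.025, -0.01, -0.05, 1], [-0.006, -0.045, -0.03, -0.1, 1], [-0.01, -0.065, -0.05, -0.153, 1], [-0.01, -0.065, -0.08, -0.153, 1], [-0.01, -0.065, -0.09, -0.153, 1]]

```text
time_s: 9.37
tcp_pos: [0.478, -0.2718, 0.1256]
ee_rot: [-1.097, 1.249, -1.06]
force: [-1.2, 0.4, -2.1]
width: 0.0217
```

```bash
python3 - <<'E'
from h import *
s=env.get_state(); print(s["joint_pos"].round(3),s["joint_vel"].round(3),s["tcp_pos"],s["force"])
R=cv2.Rodrigues(s["ee_rot"])[0];print(R.round(3), np.degrees(np.arctan2(R[1,2],R[0,2])))
c=cap("scene","s6");cv2.imwrite("pics/s6z.png",cv2.resize(c["frame"][140:240,160:300],None,fx=5,fy=5,interpolation=cv2.INTER_CUBIC))
E
```

```text
[-0.316  0.407 -0.201 -0.19  -1.019 -2.681] [ 0.033  0.106 -0.096 -0.01   0.195  0.049] [ 0.478      -0.27183465  0.12557039] [-1.16115667  0.41007623 -2.13728415]
[[ 0.04   0.005  0.999]
 [-0.985  0.168  0.039]
 [-0.167 -0.986  0.012]] 2.2359944403815026
```

View pics/s6z.png

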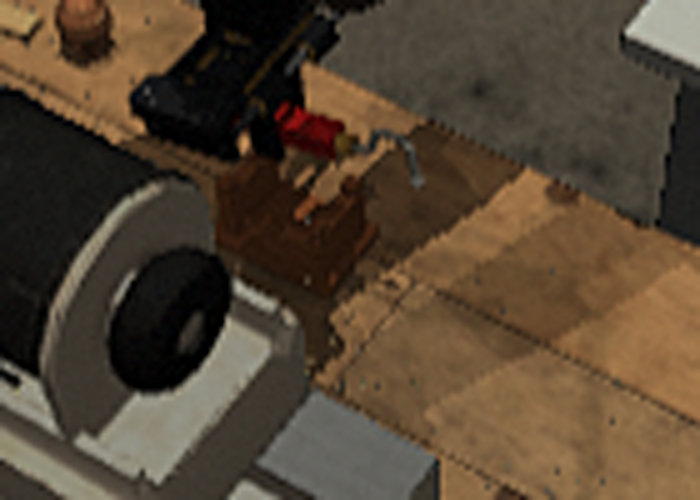

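>>> arm_command:
  series:
    - [[0.003, 0.002, -0.015, 0, 1], [0.003, 0.002, -0.03, 0, 1], [0.003, 0.002, -0.042, 0, 1], [0.003, 0.002, -0.048, 0, 1], [0.003, 0.002, -0.052, 0, 1]]

```text
time_s: 9.83
tcp_pos: [0.4844, -0.2689, 0.0771]
ee_rot: [-1.099, 1.239, -1.06]
force: [-0.4, -0.4, -1.8]
width: 0.0218
```

>>> arm_command:
  series:
    - [[0, 0, -0.002, 0, 1], [0, 0, -0.004, 0, 1], [0, 0, -0.005, 0, 1], [0, 0, -0.006, 0, 1], [0, 0, -0.006, 0, 1]]

```text
time_s: 10.25
tcp_pos: [0.4848, -0.2692, 0.0722]
ee_rot: [-1.099, 1.238, -1.061]
force: [-1.6, 1.5, 2.9]
width: 0.0222
```

>>> arm_command:
  series:
    - [[-0.003, 0, -0.002, 0, 1], [-0.003, 0, -0.004, 0, 1], [-0.003, 0, -0.006, 0, 1], [-0.003, 0, -0.006, 0, 1], [-0.003, 0, -0.006, 0, 1]]

```text
time_s: 10.67
tcp_pos: [0.4823, -0.2691, 0.0654]
ee_rot: [-1.098, 1.237, -1.062]
force: [3.2, 2.0, 4.2]
width: 0.0217
```

```bash
python3 - <<'E'
from h import *
c=cap("scene","s7");cv2.imwrite("pics/s7z.png",cv2.resize(c["frame"][140:240,160:300],None,fx=5,fy=5,interpolation=cv2.INTER_CUBIC))
E
```

```text
(no output)
```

View pics/s7z.png

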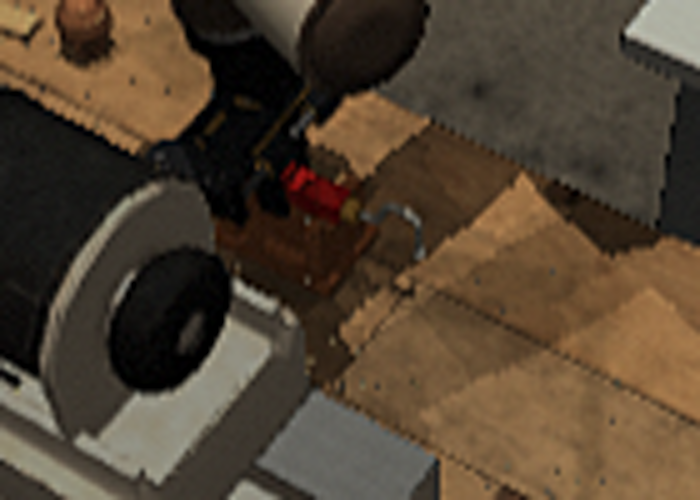

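>>> arm_command:
  series:
    - [[0, 0, 0, 0, 0.5], [0, 0, 0, 0, 0], [0, 0, 0, 0, 0], [0, 0, 0, 0, 0], [0, 0, 0, 0, 0]]

```text
time_s: 11.13
tcp_pos: [0.4806, -0.2689, 0.0645]
ee_rot: [-1.099, 1.241, -1.06]
force: [-0.1, -1.1, 0.0]
width: 0.0474
```

>>> arm_command:
  series:
    - [[0, 0, 0, 0, 0], [0, 0, 0.025, 0, 0], [0, 0, 0.055, 0, 0], [0, 0, 0.085, 0.05, 0], [0, 0, 0.1, 0.15, 0]]

```text
time_s: 11.55
tcp_pos: [0.4823, -0.2698, 0.1689]
ee_rot: [-1.173, 1.131, -0.948]
force: [0.4, 0.6, 0.1]
width: 0.0806
```

>>> arm_command:
  series:
    - [[0, 0, 0, 0.12, 0], [0, 0, 0, 0.24, 0], [0, 0, 0, 0.36, 0], [0, 0, 0, 0.48, 0], [0, 0, 0, 0.6, 0]]

```text
time_s: 11.97
tcp_pos: [0.4812, -0.269, 0.165]
ee_rot: [-1.404, 0.709, -0.477]
force: [0.5, 0.0, -0.4]
width: 0.0868
```

>>> arm_command:
  series:
    - [[0, 0, 0, 0.12, 0], [0, 0, 0, 0.24, 0], [0, 0, 0, 0.36, 0], [0, 0, 0, 0.48, 0], [0, 0, 0, 0.6, 0]]

```text
time_s: 12.38
tcp_pos: [0.4812, -0.269, 0.1649]
ee_rot: [-1.531, 0.26, -0.004]
force: [0.5, 0.2, 0.4]
width: 0.0871
```

>>> arm_command:
  series:
    - [[0, 0, 0, 0.12, 0], [0, 0, 0, 0.24, 0], [0, 0, 0, 0.36, 0], [0, 0, 0, 0.48, 0], [0, 0, 0, 0.6, 0]]

```text
time_s: 12.8
tcp_pos: [0.4812, -0.2689, 0.1649]
ee_rot: [-1.558, -0.207, 0.469]
force: [0.3, -0.2, -1.1]
width: 0.0871
```

>>> arm_command:
  series:
    - [[0, 0, 0, 0.12, 0], [0, 0, 0, 0.24, 0], [0, 0, 0, 0.36, 0], [0, 0, 0, 0.48, 0], [0, 0, 0, 0.6, 0]]

```text
time_s: 13.22
tcp_pos: [0.4812, -0.2689, 0.1649]
ee_rot: [-1.481, -0.683, 0.934]
force: [0.1, 0.1, -0.4]
width: 0.087
```

>>> arm_command:
  series:
    - [[0, 0, 0, 0.12, 0], [0, 0, 0, 0.24, 0], [0, 0, 0, 0.36, 0], [0, 0, 0, 0.48, 0], [0, 0, 0, 0.592, 0]]

```text
time_s: 13.63
tcp_pos: [0.4811, -0.2689, 0.165]
ee_rot: [-1.294, -1.155, 1.376]
force: [-0.1, -0.2, -0.7]
width: 0.0869
```

```bash
python3 - <<'E'
from h import *
s=env.get_state(); print(s["time_s"],s["joint_pos"].round(3),s["joint_vel"].round(3),s["tcp_pos"],s["force"])
R=cv2.Rodrigues(s["ee_rot"])[0];print(R.round(3), np.degrees(np.arctan2(R[1,2],R[0,2])))
c=cap("wrist","w8")
E
```

```text
13.6333 [-0.13   0.296 -0.41   0.218 -0.864  0.041] [-0.005 -0.098 -0.16   0.045  0.281  1.275] [ 0.48105839 -0.26887384  0.16500996] [-0.10358843 -0.19954006 -0.73287159]
[[-0.053 -0.009 -0.999]
 [ 0.985 -0.165 -0.051]
 [-0.164 -0.986  0.018]] -177.08736918324323
```

View pics/w8.png

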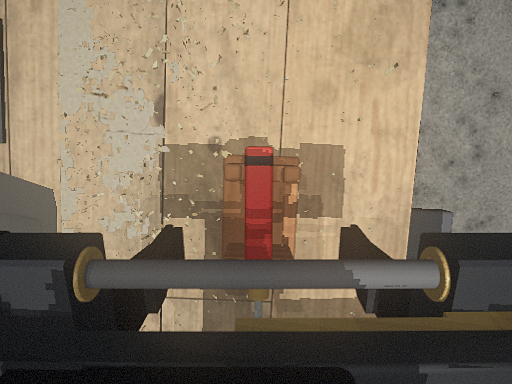

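```bash
python3 - <<'E'
from h import *
c=cap("wrist","w9")
P,u,v=cloud(c)
m=(P[:,2]>.077)&(P[:,2]<.09)&(u>230)&(u<290)&(v>120)&(v<252)
im=np.zeros((384,512));im[v[m],u[m]]=1
A=[]
for row in range(136,250,8):
    uu=np.nonzero(im[row])[0]
    if len(uu)>10:
        W=ray_at_z(c,[[uu[0]-.5,row],[uu[-1]+.5,row]],.082).mean(0);A.append(W);print(row,uu[0],uu[-1],W.round(4))
vv=np.nonzero(im[:,258])[0];print(vv[0],vv[-1],ray_at_z(c,[[258,vv[0]-.5],[258,vv[-1]+.5]],.082).round(4))
b,g,r=[c["frame"][:,258,i].astype(int) for i in range(3)]
s=env.get_state();R=cv2.Rodrigues(s["ee_rot"])[0];print(s["tcp_pos"],np.degrees(np.arctan2(R[1,2],R[0,2])))
A=np.array(A);print(np.degrees(np.arctan(np.polyfit(A[:,1],A[:,0],1)[0])))
E
```

```text
152 244 272 [ 0.4845 -0.3229  0.082 ]
160 244 272 [ 0.4842 -0.3169  0.082 ]
168 244 272 [ 0.4839 -0.3109  0.082 ]
176 245 272 [ 0.4832 -0.3049  0.082 ]
184 244 272 [ 0.4832 -0.2987  0.082 ]
192 244 272 [ 0.4829 -0.2926  0.082 ]
200 244 271 [ 0.483  -0.2864  0.082 ]
208 246 271 [ 0.4819 -0.2803  0.082 ]
216 244 271 [ 0.4823 -0.274   0.082 ]
224 244 271 [ 0.4819 -0.2677  0.082 ]
232 244 271 [ 0.4816 -0.2614  0.082 ]
240 244 271 [ 0.4813 -0.2551  0.082 ]
248 244 271 [ 0.4809 -0.2487  0.082 ]
146 251 [[ 0.4848 -0.3277  0.082 ]
 [ 0.4804 -0.2459  0.082 ]]
[ 0.48054696 -0.26887115  0.16509622] -177.44832063728632
-2.659688281758875
```

>>> arm_command:
  series:
    - [[0.001, -0.001, -0.025, 0, 0], [0.001, -0.001, -0.055, 0, 0], [0.001, -0.001, -0.082, 0, 0], [0.001, -0.001, -0.095, 0, 0], [0.001, -0.001, -0.099, 0, 0.5]]

```text
time_s: 14.15
tcp_pos: [0.4805, -0.2698, 0.0633]
ee_rot: [-1.293, -1.144, 1.371]
force: [0.3, -0.6, -0.2]
width: 0.0848
```

>>> arm_command:
  series:
    - [[0, 0, 0, 0, 1], [0, 0, 0, 0, 1], [0, 0, 0, 0, 1], [0, 0, 0, 0, 1], [0, 0, 0, 0, 1]]

```text
time_s: 14.57
tcp_pos: [0.4831, -0.2701, 0.0672]
ee_rot: [-1.299, -1.152, 1.37]
force: [-0.5, 0.3, -0.1]
width: 0.0547
```

>>> arm_command:
  series:
    - [[0, 0, 0, 0, 1], [0, 0, 0, 0, 1], [0, 0, 0, 0, 1], [0, 0, 0, 0, 1], [0, 0, 0, 0, 1]]

```text
time_s: 14.98
tcp_pos: [0.4823, -0.27, 0.0661]
ee_rot: [-1.297, -1.15, 1.372]
force: [-0.4, 1.3, 3.3]
width: 0.0217
```

>>> arm_command:
  series:
    - [[0, 0, 0, 0, 1], [0, 0, 0, 0, 1], [0, 0, 0.01, 0, 1], [0, 0, 0.03, 0, 1], [0, 0, 0.06, 0, 1]]

```text
time_s: 15.4
tcp_pos: [0.4799, -0.2694, 0.1237]
ee_rot: [-1.29, -1.146, 1.373]
force: [1.0, -0.0, -1.3]
width: 0.0215
```

```bash
python3 - <<'E'
from h import *
s=env.get_state(); print(s["time_s"],s["joint_pos"].round(3),s["tcp_pos"],s["force"],s["width"])
c=cap("scene","s9");cv2.imwrite("pics/s9z.png",cv2.resize(c["frame"][140:240,160:300],None,fx=5,fy=5,interpolation=cv2.INTER_CUBIC))
E
```

```text
15.4 [-0.133  0.347 -0.463  0.237 -0.771  0.009] [ 0.47989848 -0.26942168  0.12370168] [ 0.97431732 -0.04289568 -1.30867003] 0.02145831962963776
```

View pics/s9z.png

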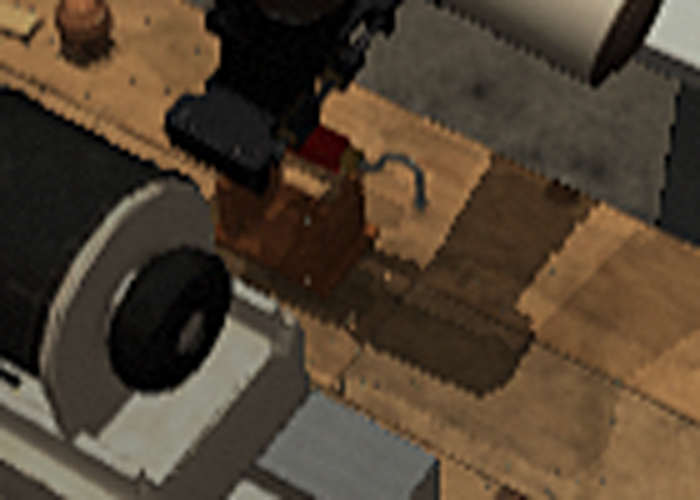

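>>> arm_command:
  series:
    - [[0, 0.015, 0.015, -0.03, 1], [0, 0.04, 0.025, -0.06, 1], [0, 0.07, 0.025, -0.09, 1], [0, 0.105, 0.025, -0.12, 1], [0, 0.14, 0.025, -0.16, 1]]

```text
time_s: 15.87
tcp_pos: [0.4818, -0.1289, 0.1509]
ee_rot: [-1.36, -1.021, 1.252]
force: [0.6, -0.3, -2.3]
width: 0.0219
```

>>> arm_command:
  series:
    - [[0, 0.035, 0, -0.05, 1], [0, 0.07, 0, -0.1, 1], [0, 0.1, 0, -0.15, 1], [0, 0.13, 0, -0.2, 1], [0, 0.155, 0, -0.234, 1]]

```text
time_s: 16.28
tcp_pos: [0.4822, 0.0271, 0.1508]
ee_rot: [-1.434, -0.836, 1.078]
force: [0.6, -0.1, -1.4]
width: 0.0218
```

>>> arm_command:
  series:
    - [[0, 0.015, -0.005, 0, 1], [0, 0.03, -0.015, 0, 1], [0, 0.042, -0.025, 0, 1], [0, 0.05, -0.035, 0, 1], [0, 0.054, -0.035, 0, 1]]

```text
time_s: 16.7
tcp_pos: [0.481, 0.0791, 0.1137]
ee_rot: [-1.432, -0.833, 1.083]
force: [-0.7, 0.4, -2.5]
width: 0.0215
```

```bash
python3 - <<'E'
from h import *
s=env.get_state(); print(s["time_s"],s["joint_pos"].round(3),s["joint_vel"].round(3),s["tcp_pos"],s["force"],s["width"])
R=cv2.Rodrigues(s["ee_rot"])[0];print(R.round(3), np.degrees(np.arctan2(R[1,2],R[0,2])))
c=cap("scene","s10");cv2.imwrite("pics/s10z.png",cv2.resize(c["frame"][200:300,270:370],None,fx=6,fy=6,interpolation=cv2.INTER_CUBIC))
c=cap("top","t10");cv2.imwrite("pics/t10z.png",cv2.resize(c["frame"][160:240,140:240],None,fx=6,fy=6,interpolation=cv2.INTER_CUBIC))
print(env.get_state()["tcp_pos"])
E
```

```text
16.7 [ 0.551  0.339 -0.465  0.111 -0.915 -0.973] [ 0.067 -0.007  0.052 -0.004 -0.069 -0.057] [0.48095783 0.0791238  0.11371804] [-0.65168679  0.4476873  -2.48223635] 0.021497252633476707
[[ 0.334 -0.077 -0.939]
 [ 0.928 -0.15   0.342]
 [-0.167 -0.986  0.021]] 160.00110939780134
[0.48217296 0.07903826 0.11549007]
```

View pics/s10z.png

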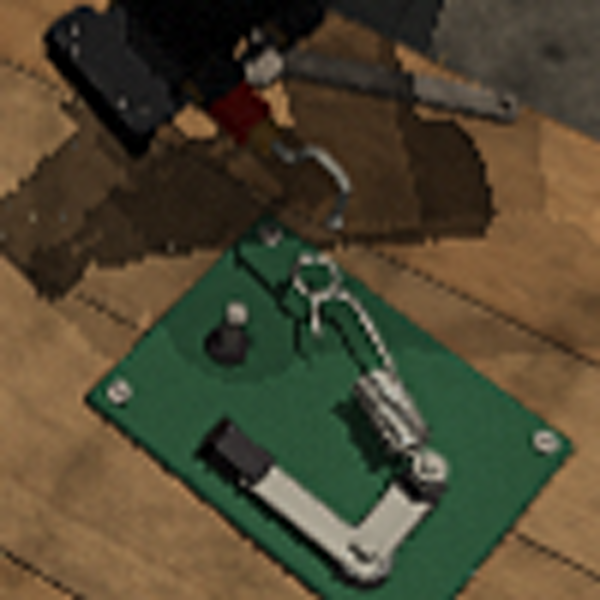

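View pics/t10z.png

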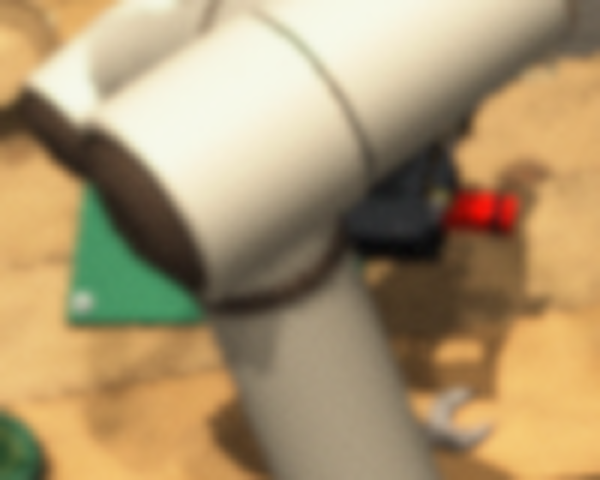

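```bash
python3 - <<'E'
from h import *
c=pickle.load(open("s10.pkl","rb"))
for T in [(0.5205,0.1877,.1035),(0.5217,0.1875,.1055)]:
    print((proj(c,[T,np.array(T)+[0,0,.03]])-[270,200]+.5)*6)
print("ray ball", [ray_at_z(c,[[325.1,236.6]],z).round(4).tolist() for z in (.1,.105)])
L=(0.520,0.188,.04);print("loop",(proj(c,[L,(0.5699,0.1624,.054)])-[270,200]+.5)*6)
cv2.imwrite("pics/s10zz.png",cv2.resize(c["frame"][225:260,305:345],None,fx=18,fy=17,interpolation=cv2.INTER_CUBIC))
E
```

```text
[[333.07482896 221.47261491]
 [342.89739838 192.93863449]]
[[332.42115516 221.08994274]
 [342.24851735 192.49386423]]
ray ball [[[0.5188, 0.1879, 0.1]], [[0.5219, 0.1884, 0.105]]]
loop [[314.44886613 277.73138234]
 [236.82288999 311.96752555]]
```

View pics/s10zz.png

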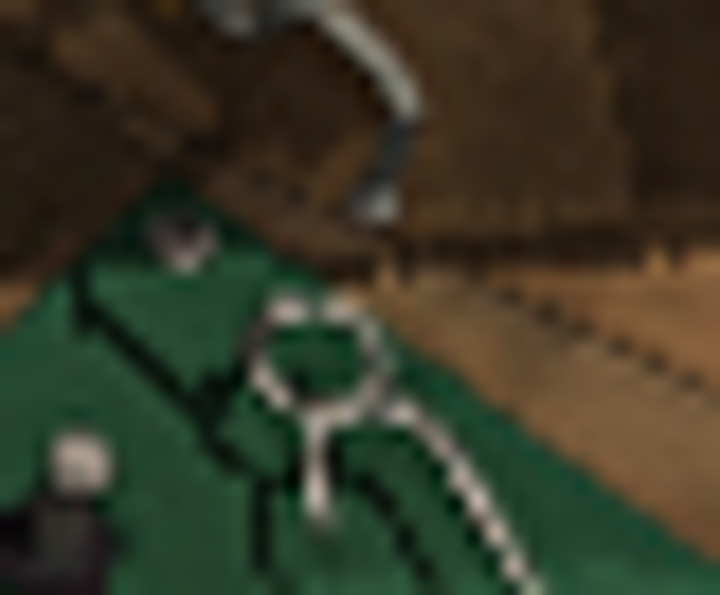

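>>> arm_command:
  series:
    - [[-0.001, 0, -0.015, 0, 1], [-0.001, 0, -0.03, 0, 1], [-0.001, 0, -0.04, 0, 1], [-0.001, 0, -0.047, 0, 1], [-0.001, 0, -0.053, 0, 1]]

```text
time_s: 17.22
tcp_pos: [0.4816, 0.0785, 0.0629]
ee_rot: [-1.434, -0.837, 1.079]
force: [0.5, -0.1, -1.8]
width: 0.0218
```

>>> arm_command:
  series:
    - [[0, 0, -0.005, 0, 1], [0, 0, -0.01, 0, 1], [0, 0, -0.015, 0, 1], [0, 0, -0.02, 0, 1], [0, 0, -0.021, 0, 1]]

```text
time_s: 17.63
tcp_pos: [0.481, 0.0788, 0.0414]
ee_rot: [-1.433, -0.836, 1.08]
force: [-0.3, 0.2, -1.1]
width: 0.0219
```

```bash
python3 - <<'E'
from h import *
s=env.get_state(); print(s["time_s"],s["tcp_pos"],s["force"],s["width"])
c=cap("scene","s11");cv2.imwrite("pics/s11z.png",cv2.resize(c["frame"][225:290,295:365],None,fx=10,fy=9,interpolation=cv2.INTER_CUBIC))
E
```

```text
17.6333 [0.48102244 0.07883051 0.04139456] [-0.31111407  0.17526521 -1.1338291 ] 0.021882285132648796
```

View pics/s11z.png

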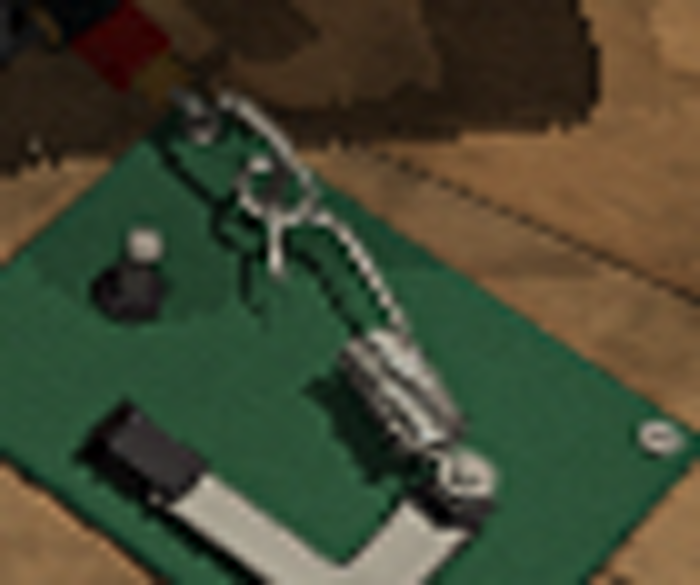

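>>> arm_command:
  series:
    - [[-0.003, -0.004, 0, 0, 1], [-0.007, -0.009, 0, 0, 1], [-0.011, -0.014, 0, 0, 1], [-0.015, -0.02, 0, 0, 1], [-0.019, -0.025, 0, 0, 1]]

```text
time_s: 18.1
tcp_pos: [0.4634, 0.0545, 0.0426]
ee_rot: [-1.434, -0.841, 1.076]
force: [3.6, 3.3, -2.1]
width: 0.0218
```

>>> arm_command:
  series:
    - [[-0.004, -0.005, 0, 0, 1], [-0.008, -0.011, 0, 0, 1], [-0.012, -0.016, 0, 0, 1], [-0.016, -0.021, 0, 0, 1], [-0.017, -0.023, 0, 0, 1]]

```text
time_s: 18.52
tcp_pos: [0.447, 0.0319, 0.0428]
ee_rot: [-1.434, -0.843, 1.074]
force: [4.9, 5.7, -3.1]
width: 0.0212
```

```bash
python3 - <<'E'
from h import *
s=env.get_state(); print(s["time_s"],s["tcp_pos"],s["force"],s["width"],s["joint_pos"].round(2))
c=cap("scene","s12");cv2.imwrite("pics/s12z.png",cv2.resize(c["frame"][215:295,285:375],None,fx=8,fy=7.5,interpolation=cv2.INTER_CUBIC))
E
```

```text
18.5167 [0.44701767 0.03191845 0.04275953] [ 4.91024491  5.7140262  -3.13469102] 0.021242433526724818 [ 0.5   0.39 -0.66  0.16 -0.66 -0.98]
```

View pics/s12z.png

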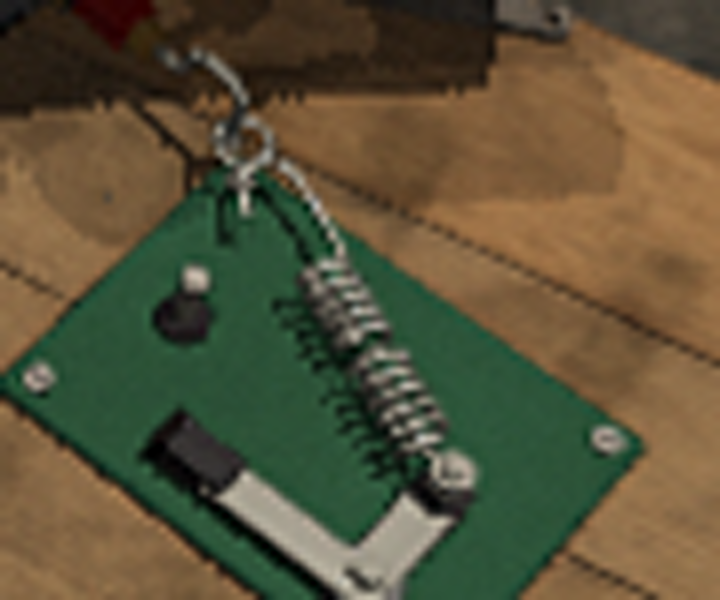

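```bash
python3 - <<'E'
from h import *
c=pickle.load(open("s12.pkl","rb"))
S=np.array([.5942,.2875]);L=ray_at_z(c,[[315.2,233.6]],.04)[0,:2];d=L-S
print(L,np.hypot(*d),np.degrees(np.arctan2(d[1],d[0])))
h=np.radians(-110);tcp=np.array([.447,.0319]);rod=tcp-.1155*np.array([np.cos(h),np.sin(h)]);d=rod-S;print(rod,np.hypot(*d),np.degrees(np.arctan2(d[1],d[0])))
for a in (-122,-117,-112,-107,-101.1):
    a=np.radians(a);r=S+.184*np.array([np.cos(a),np.sin(a)]);print(r.round(4),(r-rod).round(4))
E
```

```text
[0.48952056 0.14819027] 0.17425551426640784 -126.92175484219025
[0.48650333 0.1404345 ] 0.1822822960076862 -126.2154716936469
[0.4967 0.1315] [ 0.0102 -0.009 ]
[0.5107 0.1236] [ 0.0242 -0.0169]
[0.5253 0.1169] [ 0.0388 -0.0235]
[0.5404 0.1115] [ 0.0539 -0.0289]
[0.5588 0.1069] [ 0.0723 -0.0335]
```

>>> arm_command:
  series:
    - [[0.006, -0.0065, 0, 0, 1], [0.0125, -0.012, 0, 0, 1], [0.019, -0.0165, 0, 0, 1], [0.0255, -0.02, 0, 0, 1], [0.032, -0.0225, 0, 0, 1]]

```text
time_s: 18.98
tcp_pos: [0.4795, 0.0095, 0.0427]
ee_rot: [-1.434, -0.843, 1.075]
force: [3.2, 6.8, -3.0]
width: 0.0219
```

>>> arm_command:
  series:
    - [[0.008, -0.004, 0, 0, 1], [0.016, -0.007, 0, 0, 1], [0.022, -0.009, 0, 0, 1], [0.028, -0.011, 0, 0, 1], [0.032, -0.0115, 0, 0, 1]]

```text
time_s: 19.4
tcp_pos: [0.5109, -0.002, 0.0424]
ee_rot: [-1.434, -0.842, 1.077]
force: [2.1, 8.0, -2.1]
width: 0.0214
```

```bash
python3 - <<'E'
from h import *
s=env.get_state(); print(s["time_s"],s["tcp_pos"],s["force"],s["width"],s["joint_pos"].round(2))
c=cap("scene","s13");cv2.imwrite("pics/s13z.png",cv2.resize(c["frame"][215:295,285:375],None,fx=8,fy=7.5,interpolation=cv2.INTER_CUBIC))
E
```

```text
19.4 [ 0.51093012 -0.00198932  0.04240262] [ 2.06459749  8.00050346 -2.14768555] 0.021386359668528487 [ 0.38  0.46 -0.52  0.17 -0.72 -0.86]
```

View pics/s13z.png

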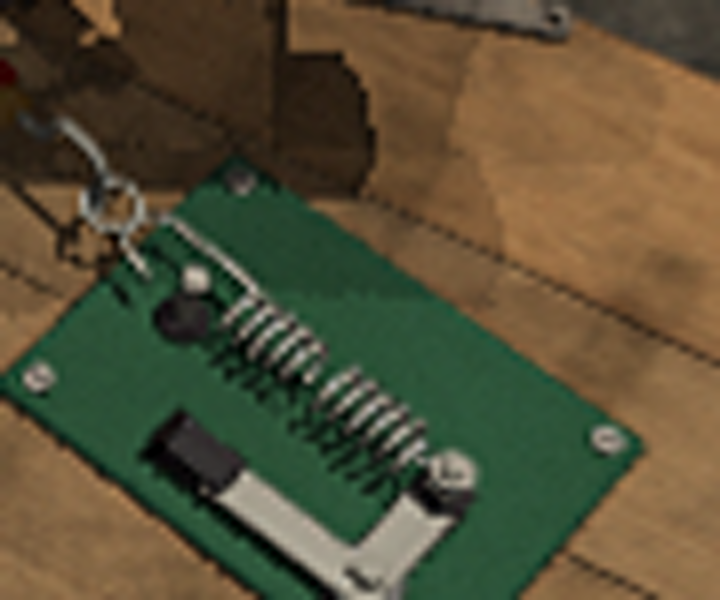

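>>> arm_command:
  series:
    - [[0.003, 0, 0, 0, 1], [0.006, 0, 0, 0, 1], [0.008, 0, 0, 0, 1], [0.008, 0, 0, 0, 1], [0.008, 0, 0, 0, 1]]

```text
time_s: 19.87
tcp_pos: [0.5182, -0.0019, 0.0423]
ee_rot: [-1.433, -0.841, 1.078]
force: [1.6, 8.9, -1.3]
width: 0.0218
```

```bash
cat > ov.py <<'E'
from h import *
import sys
n,ang,st=sys.argv[1],float(sys.argv[2]),float(sys.argv[3])
s=env.get_state(); print(s["time_s"],s["tcp_pos"],s["force"],s["width"])
c=cap("scene",n);im=cv2.resize(c["frame"][215:275,285:345],None,fx=12,fy=9.9,interpolation=cv2.INTER_CUBIC)
im2=im.copy()
S=np.array([.5942,.2875]);a=np.radians(ang);e=np.array([np.cos(a),np.sin(a)]);nrm=np.array([-e[1],e[0]])
def W(x,y,z=.04): return [*(S+e*x+nrm*y),z]
def px(X): return ((proj(c,X)-[285,215]+.5)*[12,9.9]).astype(int)
t=np.linspace(0,2*np.pi,40)
cv2.polylines(im2,[px([W(.125+st+.012*np.cos(q),.012*np.sin(q)) for q in t])],True,(0,0,255),1)
h=np.linspace(-np.pi/2,np.pi/2,20);x=.106+st
cv2.polylines(im2,[px([W(.075+st,-.013)]+[W(x+.013*np.cos(q),.013*np.sin(q)) for q in h]+[W(x-.016,.013)])],False,(0,0,255),1)
p=np.array([.5698,.1621]);cv2.polylines(im2,[px([[*(p+.005*np.array([np.cos(q),np.sin(q)])),.04] for q in t])],True,(255,0,0),1)
cv2.imwrite(f"pics/{n}z.png",im2)
cv2.imwrite(f"pics/{n}y.png",im)
E
python3 ov.py s14 -101.1 0.051
```

```text
19.8667 [ 0.5182002  -0.00185879  0.04231191] [ 1.57312164  8.85527853 -1.26010174] 0.021770946144377024
```

View pics/s14z.png

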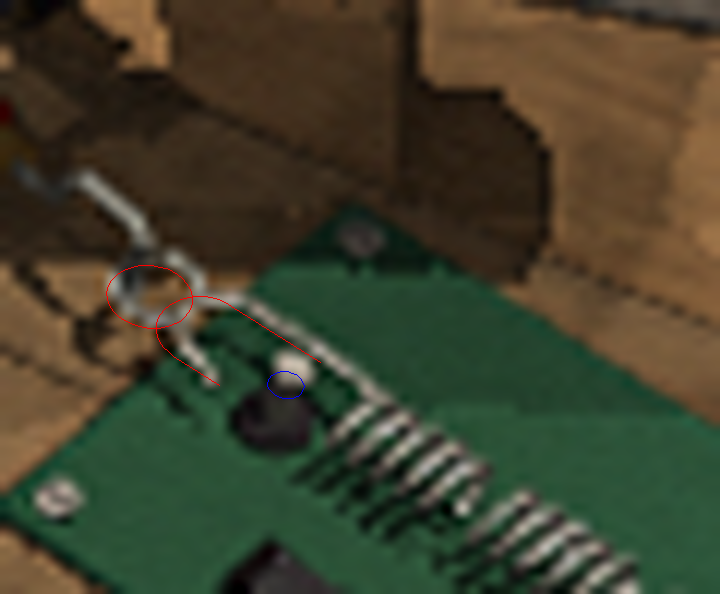

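View pics/s14y.png

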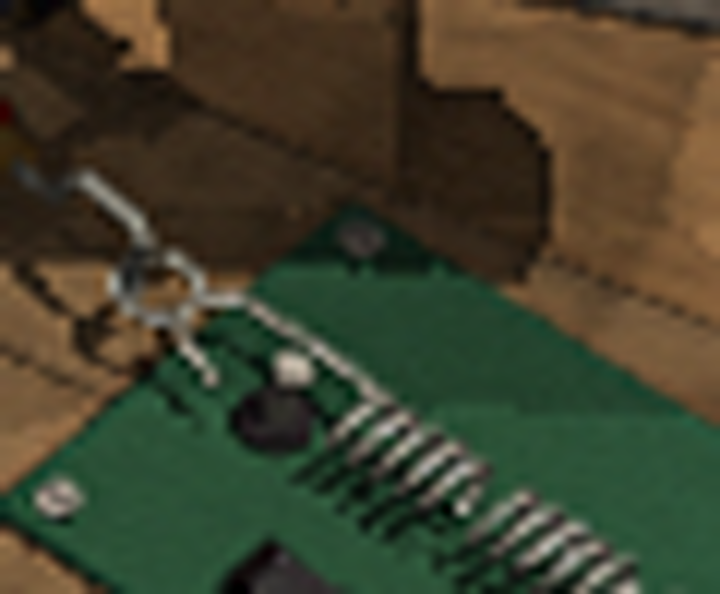

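```bash
cat > ov2.py <<'E'
from h import *
import sys
n=sys.argv[1];c=pickle.load(open(n+".pkl","rb"))
S=np.array([.5942,.2875])
loop=[float(x) for x in sys.argv[2:4]]
L=ray_at_z(c,[[285+loop[0]/12-.5,215+loop[1]/9.9-.5]],.04)[0,:2];d=L-S
print(L,np.hypot(*d),np.degrees(np.arctan2(d[1],d[0])))
E
python3 ov2.py s14 157 287
sed 's/c=cap("scene",n)/c=pickle.load(open("s14.pkl","rb"))/' ov.py > ov3.py; python3 ov3.py s14b -102.7 0.049
```

```text
[0.55592631 0.11476574] 0.17692371441912708 -102.49349587791114
19.9167 [ 0.51810713 -0.00188424  0.04231476] [ 1.84566238  7.28108215 -1.06166177] 0.021723834893819096
```

View pics/s14bz.png

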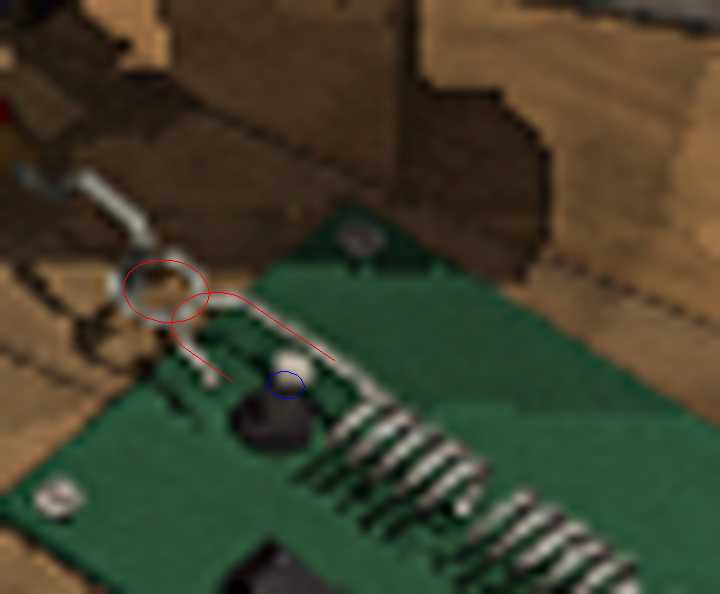

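>>> arm_command:
  series:
    - [[0.002, 0, 0, 0, 1], [0.004, 0, 0, 0, 1], [0.004, 0, 0, 0, 1], [0.004, 0, 0, 0, 1], [0.004, 0, 0, 0, 1]]

```text
time_s: 20.33
tcp_pos: [0.5219, -0.0019, 0.0423]
ee_rot: [-1.433, -0.841, 1.078]
force: [1.0, 7.3, -1.5]
width: 0.0218
```

```bash
python3 ov.py s15 -101.1 0.052
```

```text
20.3333 [ 0.52193606 -0.00191125  0.04230547] [ 1.01128207  7.33686168 -1.52725228] 0.021836110212073087
```

View pics/s15z.png

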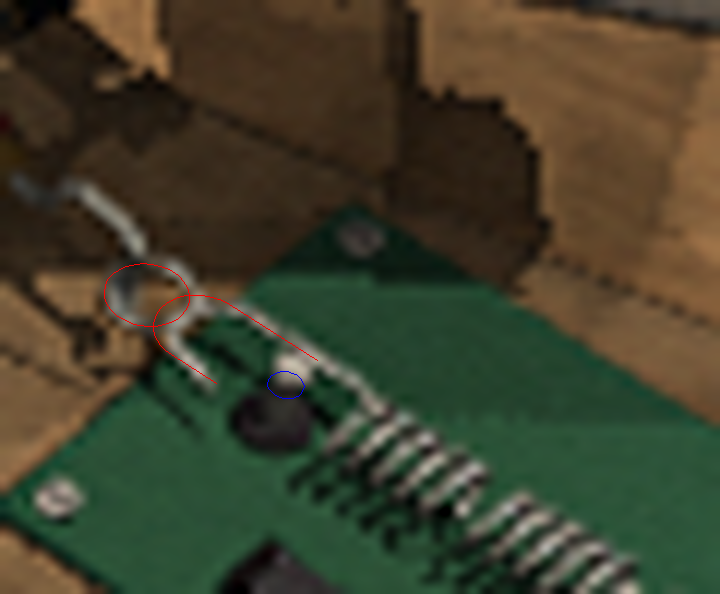

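>>> arm_command:
  series:
    - [[0.001, 0.003, 0, 0, 1], [0.0015, 0.007, 0, 0, 1], [0.002, 0.011, 0, 0, 1], [0.003, 0.015, 0, 0, 1], [0.0035, 0.018, 0, 0, 1]]

```text
time_s: 20.8
tcp_pos: [0.525, 0.0159, 0.0423]
ee_rot: [-1.433, -0.839, 1.079]
force: [1.4, 5.5, -1.8]
width: 0.0218
```

```bash
python3 ov.py s16 -101.1 0.034
```

```text
20.8 [0.52496454 0.01586234 0.0422665 ] [ 1.44321938  5.49463478 -1.84997753] 0.021805587431504594
```

View pics/s16z.png

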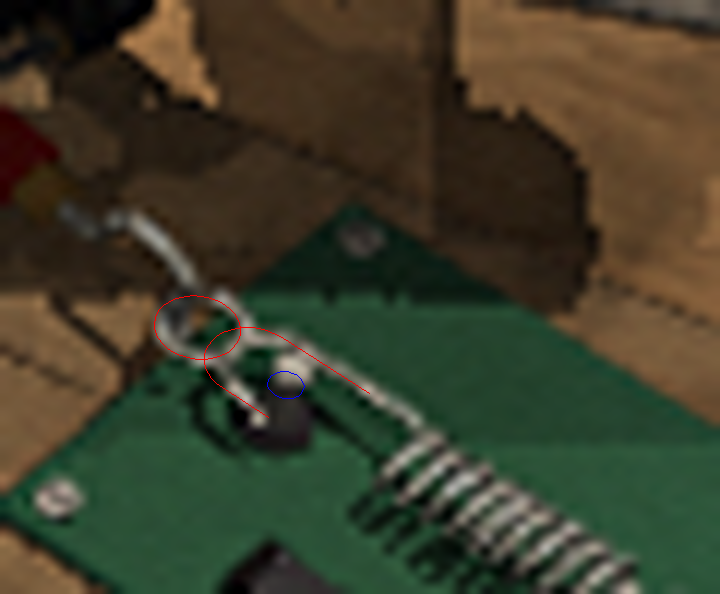

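>>> arm_command:
  series:
    - [[0.001, 0.004, 0, 0, 1], [0.0015, 0.008, 0, 0, 1], [0.002, 0.012, 0, 0, 1], [0.003, 0.016, 0, 0, 1], [0.0035, 0.019, 0, 0, 1]]

```text
time_s: 21.27
tcp_pos: [0.527, 0.0333, 0.0418]
ee_rot: [-1.433, -0.833, 1.082]
force: [-0.4, -0.3, -2.2]
width: 0.0218
```

```bash
python3 ov.py s17 -101.1 0.022
```

```text
21.2667 [0.52704039 0.03326974 0.04180944] [-0.3508116  -0.29907773 -2.2321549 ] 0.021823259177849202
```

View pics/s17z.png

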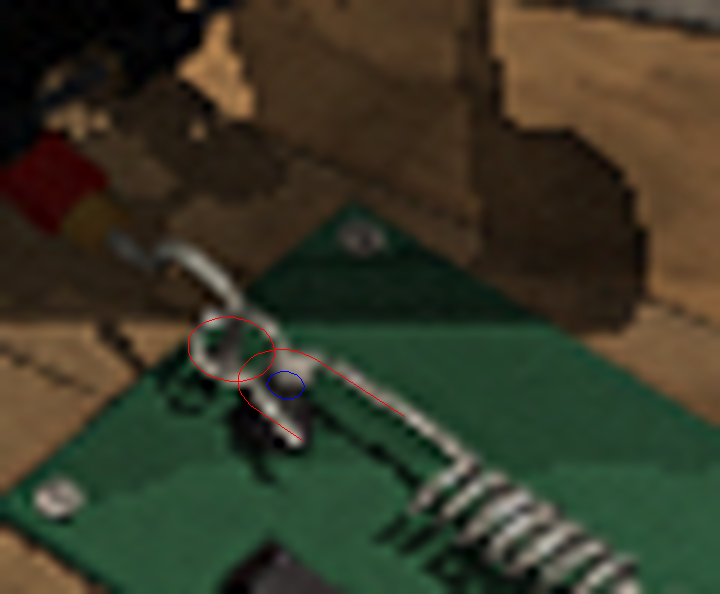

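>>> arm_command:
  series:
    - [[0, 0.001, 0.003, 0, 1], [0, 0.001, 0.008, 0, 1], [0, 0.001, 0.014, 0, 1], [0, 0.001, 0.02, 0, 1], [0, 0.001, 0.026, 0, 1]]

```text
time_s: 21.73
tcp_pos: [0.5284, 0.0348, 0.069]
ee_rot: [-1.434, -0.837, 1.079]
force: [-0.6, -0.1, -1.5]
width: 0.0217
```

```bash
python3 ov.py s18 -101.1 0.022
```

```text
21.7333 [0.52844115 0.03481326 0.06901255] [-0.57532671 -0.14839363 -1.5335941 ] 0.02171612750901343
```

View pics/s18z.png

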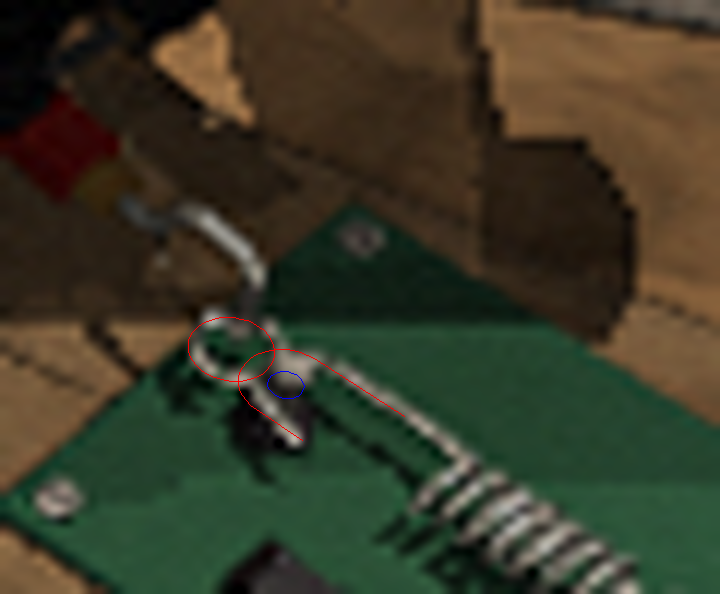

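>>> arm_command:
  series:
    - [[0, 0, 0.015, 0, 1], [0, 0, 0.035, 0, 1], [0, 0, 0.055, 0, 1], [0, 0, 0.075, 0, 1], [0, 0, 0.09, 0, 1]]

```text
time_s: 22.2
tcp_pos: [0.5288, 0.0351, 0.1601]
ee_rot: [-1.434, -0.839, 1.078]
force: [-0.7, 0.2, -1.6]
width: 0.0219
```

>>> arm_command:
  series:
    - [[-0.004, -0.02, 0, 0.04, 1], [-0.01, -0.05, 0, 0.08, 1], [-0.015, -0.08, 0, 0.12, 1], [-0.02, -0.11, 0, 0.16, 1], [-0.024, -0.145, 0, 0.2, 1]]

```text
time_s: 22.62
tcp_pos: [0.5038, -0.1108, 0.1586]
ee_rot: [-1.37, -0.999, 1.231]
force: [1.2, 0.9, -2.0]
width: 0.0214
```

>>> arm_command:
  series:
    - [[-0.004, -0.035, 0, 0.05, 1], [-0.01, -0.07, 0, 0.1, 1], [-0.015, -0.105, 0, 0.15, 1], [-0.02, -0.135, 0, 0.193, 1], [-0.022, -0.15, 0, 0.193, 1]]

```text
time_s: 23.03
tcp_pos: [0.4806, -0.2627, 0.1583]
ee_rot: [-1.298, -1.148, 1.37]
force: [0.3, -0.1, -1.3]
width: 0.0221
```

>>> arm_command:
  series:
    - [[0, -0.008, -0.01, 0, 1], [0, -0.01, -0.02, 0, 1], [0, -0.01, -0.03, 0, 1], [0, -0.01, -0.04, 0, 1], [0, -0.01, -0.04, 0, 1]]

```text
time_s: 23.45
tcp_pos: [0.4805, -0.2699, 0.1164]
ee_rot: [-1.294, -1.146, 1.371]
force: [-0.3, 0.4, -2.2]
width: 0.0216
```

```bash
python3 - <<'E'
from h import *
import time
s=env.get_state();R=cv2.Rodrigues(s["ee_rot"])[0];print(s["time_s"],s["tcp_pos"],s["force"],np.degrees(np.arctan2(R[1,2],R[0,2])),s["joint_vel"].round(3))
c=cap("scene","s19");cv2.imwrite("pics/s19z.png",cv2.resize(c["frame"][150:230,180:270],None,fx=8,fy=7.5,interpolation=cv2.INTER_CUBIC))
c=cap("wrist","w19");s=env.get_state();print(s["tcp_pos"])
E
```

```text
23.45 [ 0.48054198 -0.26991665  0.11636087] [-0.33248802  0.44380985 -2.16936275] -177.5535465993706 [ 0.006 -0.022  0.03   0.003 -0.032  0.01 ]
[ 0.48220919 -0.2700643   0.11824701]
```

View pics/s19z.png

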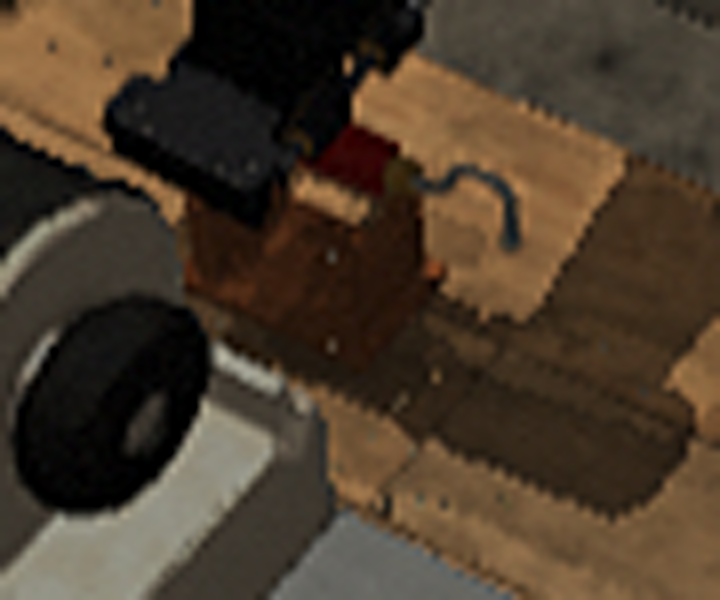

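View pics/w19.png

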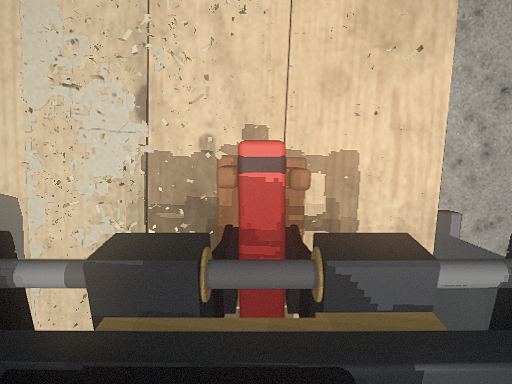

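>>> arm_command:
  series:
    - [[0, 0, -0.012, 0, 1], [0, 0, -0.026, 0, 1], [0, 0, -0.038, 0, 1], [0, 0, -0.046, 0, 1], [0, 0, -0.05, 0, 1]]

```text
time_s: 23.97
tcp_pos: [0.4823, -0.2699, 0.0678]
ee_rot: [-1.297, -1.149, 1.371]
force: [-0.2, 0.5, -1.6]
width: 0.0222
```

>>> arm_command:
  series:
    - [[0, 0, -0.001, 0, 1], [0, 0, -0.002, 0, 1], [0, 0, -0.002, 0, 1], [0, 0, -0.002, 0, 1], [0, 0, -0.002, 0, 1]]

```text
time_s: 24.38
tcp_pos: [0.4828, -0.27, 0.0667]
ee_rot: [-1.299, -1.15, 1.37]
force: [0.3, 0.6, -1.8]
width: 0.0216
```

Nearly seated; I'll check for contact on the next lowering and then release slowly.

>>> arm_command:
  series:
    - [[0, 0, -0.001, 0, 1], [0, 0, -0.0015, 0, 1], [0, 0, -0.0015, 0, 1], [0, 0, -0.0015, 0, 0.8], [0, 0, -0.0015, 0, 0.7]]

```text
time_s: 24.8
tcp_pos: [0.483, -0.2701, 0.0657]
ee_rot: [-1.299, -1.151, 1.371]
force: [0.1, -0.9, -0.5]
width: 0.0233
```

>>> arm_command:
  series:
    - [[0, 0, 0, 0, 0.6], [0, 0, 0, 0, 0.4], [0, 0, 0, 0, 0.2], [0, 0, 0, 0, 0], [0, 0, 0, 0, 0]]

```text
time_s: 25.22
tcp_pos: [0.4824, -0.27, 0.0645]
ee_rot: [-1.297, -1.15, 1.371]
force: [0.7, 0.5, 0.2]
width: 0.0517
```

>>> arm_command:
  series:
    - [[0, 0, 0, 0, 0], [0, 0, 0, 0, 0], [0, 0, 0.01, 0, 0], [0, 0, 0.03, 0, 0], [0, 0, 0.055, 0, 0]]

```text
time_s: 25.63
tcp_pos: [0.481, -0.2697, 0.1186]
ee_rot: [-1.293, -1.147, 1.372]
force: [0.6, 0.0, 0.0]
width: 0.083
```

>>> arm_command:
  series:
    - [[0, 0, 0.03, 0, 0], [0, 0, 0.06, 0, 0], [0, 0, 0.09, 0, 0], [-0.02, 0, 0.12, 0, 0], [-0.05, 0, 0.14, 0, 0]]

```text
time_s: 26.05
tcp_pos: [0.4346, -0.2703, 0.2624]
ee_rot: [-1.302, -1.153, 1.371]
force: [1.5, -0.9, 0.9]
width: 0.087
```

>>> arm_command:
  series:
    - [[-0.02, -0.02, 0, 0, 0], [-0.04, -0.05, 0, 0, 0], [-0.05, -0.08, 0, 0, 0], [-0.06, -0.11, 0, 0, 0], [-0.06, -0.12, 0, 0, 0]]

```text
time_s: 26.47
tcp_pos: [0.3706, -0.3922, 0.2597]
ee_rot: [-1.299, -1.147, 1.368]
force: [0.8, -0.4, 0.4]
width: 0.0871
```

```bash
python3 - <<'E'
from h import *
s=env.get_state();print(s["time_s"],s["tcp_pos"],s["force"],s["width"])
c=cap("scene","s20")
A=cv2.resize(c["frame"][150:220,185:265],None,fx=5,fy=5,interpolation=cv2.INTER_CUBIC)
B=cv2.resize(c["frame"][220:290,285:365],None,fx=5,fy=5,interpolation=cv2.INTER_CUBIC)
cv2.imwrite("pics/s20z.png",np.hstack([A,B]))
t=cap("top","t20");cv2.imwrite("pics/t20z.png",cv2.resize(t["frame"][150:240,120:320],None,fx=4,fy=4,interpolation=cv2.INTER_CUBIC))
P,u,v=cloud(c);b,g,r=c["frame"][v,u].astype(int).T
m=(r>110)&(g<60)&(b<70)&(P[:,0]>.4)&(P[:,0]<.55)&(P[:,1]>-.35)&(P[:,1]<-.15)&(P[:,2]>.079)
T=P[m];uu,s,vt=np.linalg.svd(T-T.mean(0),full_matrices=False);print(T.mean(0),np.median(T[:,2]),vt[0],T.min(0),T.max(0))
E
```

```text
26.4667 [ 0.37058546 -0.39222275  0.25972158] [ 0.81930179 -0.44295629  0.35906741] 0.08705243431948324
[ 0.48654799 -0.28858331  0.0826423 ] 0.08255842268765519 [3.95177854e-02 9.99218750e-01 4.84757495e-04] [ 0.47509362 -0.32538954  0.07945413] [ 0.4966961  -0.25085383  0.08759577]
```

View pics/s20z.png

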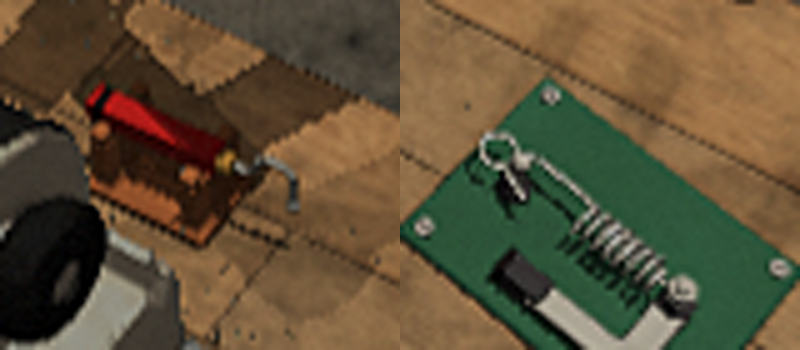

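View pics/t20z.png

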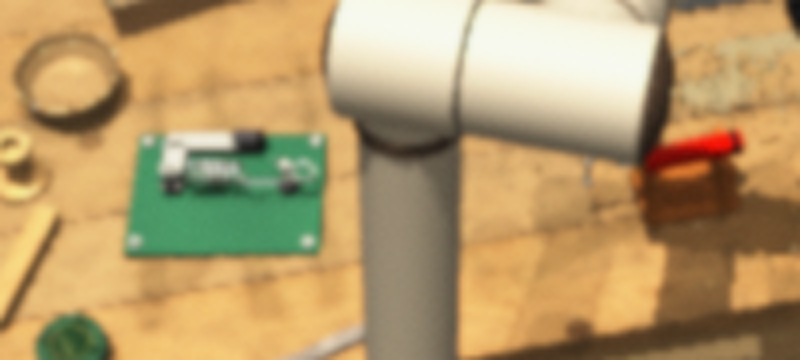

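The puller lies level in the notches and the hook is on the post with the spring stretched, so I'm handing the job in.

```bash
python3 - <<'E'
from h import *
print(env.get_state()["joint_vel"].round(3)); print(env.job_done())
E
```

```text
[ 0.042 -0.016 -0.023 -0.008 -0.005 -0.018]
the job is handed in; nothing more can be done
None
```

The return spring is back on the lathe brake and the puller is back in its wooden rest. I handed the job in at about 26.6 s, and no verdict comes back.

**How it went**
- **First grasp:** it ran joint 6 into its range limit on the way to the plate. The command was held back there, and the tool was left tilted about 9°. I laid the puller back in its rest and took it again with the gripper turned half round. From then on the tilt lay along the handle and did no harm.
- **Spring:** I put the tip down into the pull loop and stretched the spring about 50 mm. I then swung it in to line up with the post, correcting once for a 4 mm lag, and eased the hook back onto the post. The pull peaked at about 9 N. I lifted the tip out and returned the puller.

**Last checks**
- **Hook:** in the scene image it sits round the post and matches the outline drawn for a 22 mm stretch. The force on the tool had dropped to about zero before I lifted out.
- **Puller:** it lies level in the notches, with the top of the handle at 82.6 mm against 82 mm expected.
- **Arm:** the gripper was open and clear of everything.
- **Not measured:** I did not re-measure the tin, bottle and spanner. Nothing in the moves came near them.
- **Disagreement:** early on the two fixed cameras differed by about 6 mm on the plate's position. I relied on the wrist and scene views, which agreed closely.

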